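# Set the washed cold bricks out to dry

## Robot

A 6-joint arm with a two-finger parallel gripper is mounted at the origin on the work surface. World frame = base frame: x ahead of the robot, y to its left, z up, the work surface at z = 0. Lengths are in m, angles in rad, forces in N, time in s.
With the tool pointing down it reaches from about 0.275 to 0.825 m from the base axis. Payload 5.2 kg.
Tool frame: the origin (TCP) lies midway between the tips of the shut fingers; the grasp point (between the pads) lies 19 mm behind it; z points along the fingers, y is the line along which they close (so a half turn about z gives the same grasp; the last joint's range is limited). The gripper opens to 93 mm and grips with 3 to 60 N. Pads are 15 mm wide; open, the fingers measure 128 mm over their backs; the gripper's body (75 mm by 188 mm) begins 65 mm behind the grasp point.
Start: joints at [-1.492, 0.259, 1.535, -0, 1.348, -0.203], TCP at [0.153, -0.528, 0.191] pointing down, gripper open.
Joint ranges: [-3.14, 3.14], [-0.91, 2.08], [0.19, 2.58], [-1.22, 4.36], [0.22, 2.71], [-3.12, 3.12]. Speed limits (rad/s): [2.57, 2.57, 3.14, 3.14, 3.14, 3.14].

## Interface

Orientations are given as [roll, pitch, yaw] about the fixed x, y, z axes, in that order (R = Rz(yaw) Ry(pitch) Rx(roll)).
In Python, from rig import readout, snapshot, ctrl gives the robot as it stands.
- The arm moves only by the tool play_rows, never from a script. Its argument "commands" is a list of rows, each an object with "fingers": the finger opening in mm, from 0 to 93; "slide": the shift along the tool's x, y, z in mm, a list of three; "rot": the turn, a rotation vector about the tool's x, y, z in rad, a list of three. A call has 1 to 5 rows; each row is the pose to reach, as a shift and turn from the pose commanded when the call began, along the tool's axes at that moment; what a row does not reach only later rows make up. A row lasts 1/12 s, in which the tool goes at most 41.7 mm and 7.16 degrees, less where a joint would pass 70% of its speed; a pose out of reach is approached as far as the arm can. A call with a gripper value outside its range is refused whole. The fingers move at their own pace and stop on an object; "newtons" is the grip in N (left out, the last holds). Time passes only in rows, so rows that repeat a pose let the fingers close. It gives the time, the measured TCP pose, the force, the opening and the grip force at its end, in the units of the state.
- readout.observe(): the state, without advancing time (a new reading comes with each control period).
- snapshot(name): name is "side" or "top"; returns a dict with "frame" (384x512x3 uint8, red, green, blue), "mtx" (3x3 intrinsics, pixels), "R" (3x3) and "t" (3): a world point X has camera coordinates R X + t. Camera axes: x right, y down, z forward; pixel columns grow to the right and rows downward; lengths in m; the calibration is good to about 2 mm. A picture is of the moment at which its call begins. There is no depth.
- ctrl.hand_in(): hands the job in; it is judged then, once.
The state is a dict: "time_s": time; "joint_positions": joint angles; "qd": joint speeds; "effort": joint torques, N m; "ee_pos": TCP position; "tool_rot": TCP orientation; "contact_force": force on the tool from outside, world axes, zero at the start; "wrist_torque": the same for the moment, N m; "finger_gap": finger opening in m; "gripper_force": force on a finger pad.
Only numpy, scipy, OpenCV 4.12 (cv2) and the standard library are available. Lean on these libraries where they do the work, as an engineer would, in place of code of your own. Each camera call takes 0.05 s, during which the arm holds its last target. There are 200 camera calls.

## Task

Switch the dryer off at its lever, move every specimen jar left in the drying bay into the small black tray, upright, and take each cold brick from the wash rack and lean it against the bay's low wall: foot on the plate, cap end up, broad face to the wall, tilted back at a safe angle of about 20 degrees, with a finger's width of air between bricks. Then switch the dryer fully on again. Handle the bricks gently, since a squeeze above 20 N cracks their shells, set them down without dropping them, and leave the other things on the bench where they are.

Things in the scene. Friction and masses are not known exactly. Their poses are not given: they have to be found in the camera images.
- bay: the drying bay, fixed: a thin aluminium drip plate 170 (x) x 380 (y) mm, 6 mm thick, with a low upright aluminium wall 12 mm thick along its edge nearest the robot. Origin: centre of the plate's underside; its x axis points from the wall out over the plate (away from the robot), y runs along the wall, z up. The wall spans x = -72 to -60 mm, all along y, and its top is 76 mm above the table (70 mm above the plate); bricks lean on it from its +x side
- rack: the wash rack, fixed: grey plastic, 280 x 94 mm, floor 6 mm thick, four slots in a row along its x at -99, -33, +33 and +99 mm from the origin (centre of the underside). Each slot is 25 mm wide between two 4 mm ribs that reach 61 mm above the table; low rails at both sides
- tray: the jar tray, fixed: small black open tray 165 (x) x 90 (y) mm, walls 4 mm thick and 20 mm high, floor 4 mm thick. Origin: centre of its underside
- switch (a joint): the dryer's toggle lever, rad: 0 = off (leaning to its base's -x side, nearer the robot), 1.0 = on (leaning to its base's +x side). Stays where it is left; light, about 1 N at the tip. Pivot 22 mm above the table on the base's centre; 80 mm from the pivot to the knob's centre; leans 0.5 rad from upright at either end
- switch_tip (a point): centre of the black ball (26 mm across) at the lever's end; 92 mm above the table when fully off or on, 102 mm when upright
- switch_base: the lever's grey block, fixed, 70 (x) x 50 (y) x 25 mm. Origin: centre of its underside; the lever swings in its x-z plane
- brick0: a white hard-shelled cold brick, 22 mm thick (its x), 70 mm wide (its y), 140 mm high (its z), 0.15 to 0.31 kg; small filler cap on its top edge, to be kept on top. Origin: centre of its underside. Starts upright in a slot of the wash rack, its broad faces towards the rack's x. The shell cracks if the gripper squeezes it with more than about 20 N; 8 to 15 N holds it well. May be absent
- brick1: a white hard-shelled cold brick, 22 mm thick (its x), 70 mm wide (its y), 140 mm high (its z), 0.15 to 0.31 kg; small filler cap on its top edge, to be kept on top. Origin: centre of its underside. Starts upright in a slot of the wash rack, its broad faces towards the rack's x. The shell cracks if the gripper squeezes it with more than about 20 N; 8 to 15 N holds it well. May be absent
- brick2: a white hard-shelled cold brick, 22 mm thick (its x), 70 mm wide (its y), 140 mm high (its z), 0.15 to 0.31 kg; small filler cap on its top edge, to be kept on top. Origin: centre of its underside. Starts upright in a slot of the wash rack, its broad faces towards the rack's x. The shell cracks if the gripper squeezes it with more than about 20 N; 8 to 15 N holds it well. May be absent
- brick3: a white hard-shelled cold brick, 22 mm thick (its x), 70 mm wide (its y), 140 mm high (its z), 0.15 to 0.31 kg; small filler cap on its top edge, to be kept on top. Origin: centre of its underside. Starts upright in a slot of the wash rack, its broad faces towards the rack's x. The shell cracks if the gripper squeezes it with more than about 20 N; 8 to 15 N holds it well. May be absent
- jar0: a specimen jar with a screw cap, 56 mm across, 62 mm tall, 90 g, left standing on the drying bay's plate. Origin: centre of its underside. May be absent
- jar1: a specimen jar with a screw cap, 56 mm across, 62 mm tall, 90 g, left standing on the drying bay's plate. Origin: centre of its underside. May be absent
- pads: bystander: stack of white absorbent pads, 80 x 80 x 35 mm; to be left alone
- tape: bystander: roll of parcel tape lying flat, 90 mm across, 45 mm high; to be left alone
- spray: bystander: white cleaning-fluid bottle with a grey cap, 60 mm across, 170 mm tall; to be left alone
- cup: bystander: empty white plastic cup, 60 mm across, 65 mm tall; to be left alone
- carton: bystander: small closed carton, 110 x 80 x 60 mm; to be left alone
- scanner: bystander: black desktop scanner puck, 90 x 65 x 35 mm; to be left alone
- labels: bystander: roll of blank labels standing on end, 76 mm across, 40 mm high; to be left alone
Not all that is in view belongs to the job. Leave any orange look-alike of the jar1 alone.

How it is judged:
By the outcome, as a careful person would: the job done as asked, in the order asked, and still so for the second after the job is handed in, with the robot touching nothing.
Of brick0, brick1, brick2, brick3 only 3 to 4 are there at a start; the rules pass over those that are not, and their reading is None.
Of jar0, jar1 only 1 to 2 are there at a start; the rules pass over those that are not, and their reading is None.
At some moment in a run one of jar0, jar1 may be knocked a few centimetres aside while the robot is not near it.
It also fails if it takes over 210 s, if anything falls off the work surface, if the arm or the gripper's body presses on something with over 40 N, if the wrist force passes 120 N, or if a joint passes its speed limit or range.

## Working session

There is one attempt and no reset: what is moved stays moved. The work goes in short steps, Python scripts to look and compute and a tool call to move; the robot and the scene stay as the last step left them, time stands still between calls to the robot, and variables do not carry over. Pictures are saved under pics/ and viewed, at most 14 in all, crops included, and the job is handed in when it is done.

Besides the shell and the picture viewer there is one more tool, called after "Request:" as name([rows], argument=value, ...), one row to a line, values as JSON. play_rows: Moves the arm, as the interface text tells. Its arguments: {"type":"object","properties":{"commands":{"type":"array","items":{"type":"object","properties":{"fingers":{"type":"number"},"slide":{"type":"array","items":{"type":"number"}},"rot":{"type":"array","items":{"type":"number"}}}}},"newtons":{"type":"number"}},"required":["commands"]}

```bash
ls; mkdir -p pics; python3 - <<'E'
from rig import readout, snapshot
import cv2, numpy as np
print(readout.observe())
for n in ("top","side"):
    s=snapshot(n); cv2.imwrite(f"pics/{n}0.png",cv2.resize(s["frame"][:,:,::-1],(800,600),interpolation=cv2.INTER_CUBIC))
    print(n,s["mtx"].tolist(),(-s["R"].T@s["t"]).tolist(),s["R"].tolist())
E
```

```text
pics
{'time_s': 0.0, 'joint_positions': array([-1.49178046e+00,  2.59319254e-01,  1.53609094e+00,  3.03446721e-06,
        1.34799363e+00, -2.02797417e-01]), 'qd': array([ 0.0009372 ,  0.0023669 ,  0.00022545, -0.00108179, -0.00063159,
       -0.00048527]), 'effort': array([-6.41070546e-04, -4.37306106e+01, -2.84004825e+01,  7.19746971e-02,
        4.11651225e-02, -1.37286270e-04]), 'ee_pos': array([ 0.15293051, -0.52768585,  0.19012738]), 'tool_rot': array([-3.13981919e+00, -3.67685892e-04,  2.81812286e-01]), 'contact_force': array([-0.39203197,  0.06411285,  0.20213092]), 'wrist_torque': array([-0.02079898, -0.04487462,  0.05960362]), 'gripper_force': 0.0, 'finger_gap': 0.09267063842479559}
top [[352.3706305239585, 0.0, 253.6280021450454], [0.0, 352.3706305239585, 188.60964852446676], [0.0, 0.0, 1.0]] [0.47146992093929835, -0.008729402684583526, 1.3483584589943172] [[0.0013681295481109495, -0.9998973572421459, -0.01426194943588967], [-0.9951874773717574, 3.597533433168766e-05, -0.09798920138572946], [0.09797965658225849, 0.014327375403318205, -0.9950852793655803]]
side [[435.47085021447316, 0.0, 251.22867849918353], [0.0, 435.47085021447316, 193.95727786725212], [0.0, 0.0, 1.0]] [0.4856199837808642, 0.9515318858702012, 1.229489523321804] [[-0.9971292584809744, -0.07494182057728528, -0.010815054773043412], [-0.0501098219584074, 0.7602078767116257, -0.6477445406399795], [0.05676484497009273, -0.6453430930242947, -0.7617808376832264]]
```

View pics/top0.png

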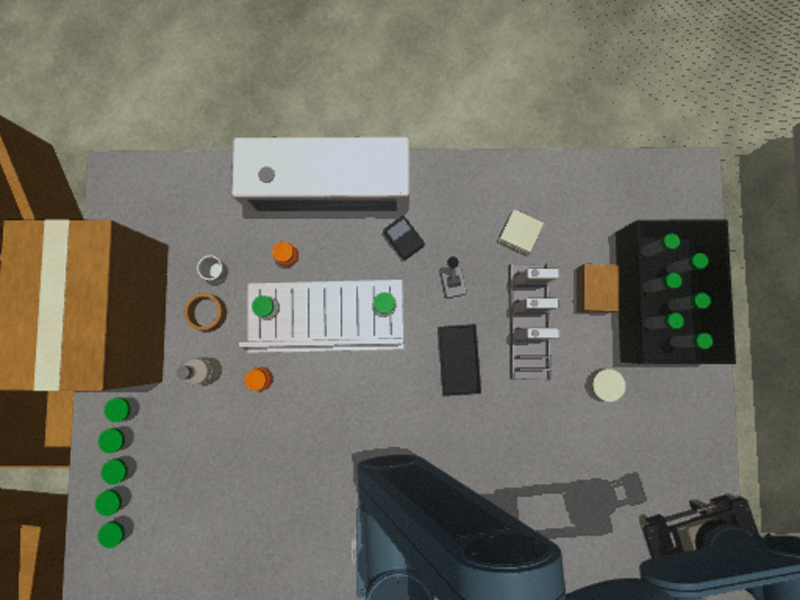

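View pics/side0.png

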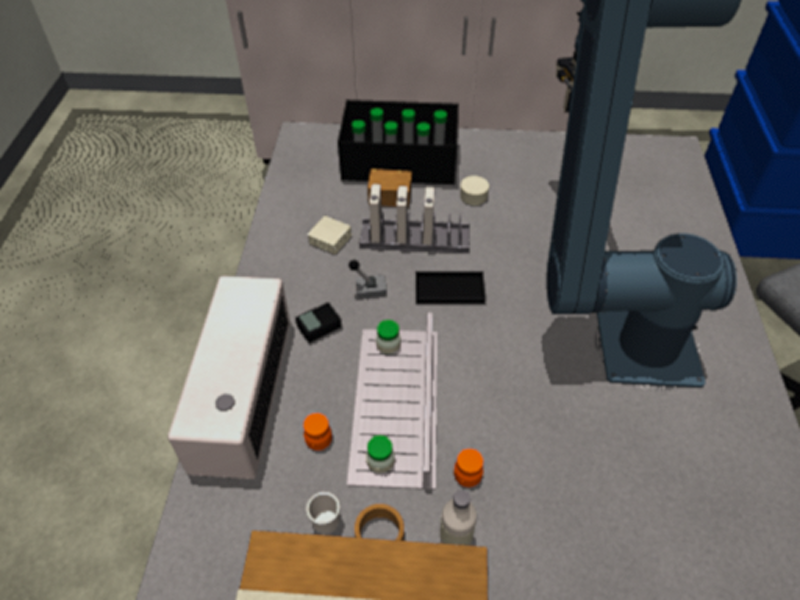

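The top view shows two green-capped jars on the bay at view pixels (264,306) and (384,302). Bricks stand in three rack slots at (540,273), (540,303) and (540,333), and the fourth slot is empty. The tray is at (460,360) and the lever knob at (452,262), leaning to +x (on). The side view agrees.

```bash
cat > h.py <<'E'
import numpy as np, cv2
from scipy.spatial.transform import Rotation as Ro
from rig import readout, snapshot
def ray(s,u,v):
    d=s["R"].T@np.linalg.solve(s["mtx"],[u,v,1.]); return -s["R"].T@s["t"],d
def onz(s,u,v,z):
    c,d=ray(s,u,v); return c+d*(z-c[2])/d[2]
def proj(s,X):
    p=s["mtx"]@(s["R"]@np.array(X,float)+s["t"]); return p[:2]/p[2]
def two(s1,p1,s2,p2):
    (c1,d1),(c2,d2)=ray(s1,*p1),ray(s2,*p2)
    A=np.stack([d1,-d2],1); k=np.linalg.lstsq(A,c2-c1,rcond=None)[0]
    return (c1+k[0]*d1+c2+k[1]*d2)/2, np.linalg.norm(c1+k[0]*d1-c2-k[1]*d2)
def blobs(m,amin=20):
    n,l,st,ce=cv2.connectedComponentsWithStats(m.astype(np.uint8))
    return [(ce[i],st[i],l==i) for i in range(1,n) if st[i,4]>=amin]
def hsv(s): return cv2.cvtColor(s["frame"],cv2.COLOR_RGB2HSV)
def rect(b):
    c=cv2.findContours(b.astype(np.uint8),cv2.RETR_EXTERNAL,cv2.CHAIN_APPROX_NONE)[0][0]
    return cv2.boxPoints(cv2.minAreaRect(c))
# move from current TCP pose to target: prints slide (mm) and rotvec in tool axes
def goto(p,rpy=None):
    o=readout.observe(); R0=Ro.from_euler('xyz',o["tool_rot"])
    R1=R0 if rpy is None else Ro.from_euler('xyz',rpy)
    print("slide",np.round(R0.inv().apply(np.array(p)-o["ee_pos"])*1000,1),"rot",np.round((R0.inv()*R1).as_rotvec(),3))
E
python3 - <<'E'
from h import *
t=snapshot("top"); s=snapshot("side")
H=hsv(t)
g=(H[:,:,0]>45)&(H[:,:,0]<75)&(H[:,:,1]>150)
for c,st,_ in blobs(g):
    p=onz(t,*c,.06); 
    if .2<p[0]<.8 and abs(p[1])<.35: print("jar",c,st,p)
b=(H[:,:,2]<60)
for c,st,m in blobs(b,300):
    r=rect(m); print("dark",c,st[:5],[onz(t,*q,.02)[:2].round(3).tolist() for q in r])
f=t["frame"].astype(int)
w=(f.min(2)>165)
for c,st,m in blobs(w,40):
    r=rect(m); print("white",c.round(1),st[:5],[onz(t,*q,.006)[:2].round(3).tolist() for q in r],[onz(t,*q,.146)[:2].round(3).tolist() for q in r])
cr=t["frame"][150:262,270:370,::-1]
cv2.imwrite("pics/crop1.png",cv2.resize(cr,None,fx=5.3,fy=5.3,interpolation=cv2.INTER_CUBIC))
cr=t["frame"][165:235,145:270,::-1]
cv2.imwrite("pics/crop2.png",cv2.resize(cr,None,fx=6,fy=6,interpolation=cv2.INTER_CUBIC))
E
```

```text
jar [245.49180328 193.56557377] [240 188  12  12 122] [0.58004895 0.03966212 0.06      ]
jar [167.54471545 195.52845528] [162 190  12  12 123] [0.57275281 0.32661212 0.06      ]
dark [ 24.95570388 111.1413835 ] [   0   75   53   66 1648] [[1.047, 1.029], [1.091, 0.931], [0.792, 0.79], [0.751, 0.885]]
dark [207.26656394 130.95839753] [159 127  95   8 649] [[0.814, 0.376], [0.842, 0.377], [0.841, 0.013], [0.813, 0.013]]
dark [430.9502455  187.14533552] [ 394  141   77   92 6110] [[0.783, -0.522], [0.793, -0.801], [0.44, -0.793], [0.43, -0.521]]
dark [ 86.91930742 198.17543287] [  66  142   41  108 3061] [[0.375, 0.714], [0.783, 0.714], [0.775, 0.571], [0.367, 0.576]]
dark [293.63187856 230.14136622] [ 281  208   27   45 1054] [[0.525, -0.089], [0.531, -0.18], [0.369, -0.189], [0.363, -0.099]]
dark [ 16.56865285 275.82318653] [   0  250   45   48 1544] [[0.37, 0.964], [0.371, 0.798], [0.198, 0.787], [0.198, 0.952]]
dark [283.89941376 336.17463746] [ 229  291  130   93 6482] [[0.039, 0.207], [0.28, 0.049], [0.013, -0.376], [-0.218, -0.216]]
dark [ 20.61149826 346.49041812] [   0  313   4
[... 1099 characters left out ...]
201.7] [ 153  179  105   47 3415] [[0.633, 0.402], [0.642, -0.002], [0.473, -0.006], [0.464, 0.393]] [[0.616, 0.359], [0.624, -0.002], [0.473, -0.006], [0.464, 0.351]]
white [349.7 193.5] [342 191  15   6  81] [[0.594, -0.326], [0.594, -0.379], [0.575, -0.379], [0.575, -0.326]] [[0.582, -0.293], [0.582, -0.341], [0.565, -0.34], [0.565, -0.293]]
white [350.6 212.9] [344 210  14   6  66] [[0.503, -0.332], [0.522, -0.332], [0.522, -0.381], [0.503, -0.381]] [[0.5, -0.298], [0.517, -0.298], [0.517, -0.342], [0.5, -0.342]]
white [390.1 246.3] [381 237  19  20 285] [[0.387, -0.452], [0.436, -0.503], [0.388, -0.549], [0.34, -0.499]] [[0.396, -0.406], [0.44, -0.451], [0.396, -0.493], [0.353, -0.448]]
```

View pics/crop1.png

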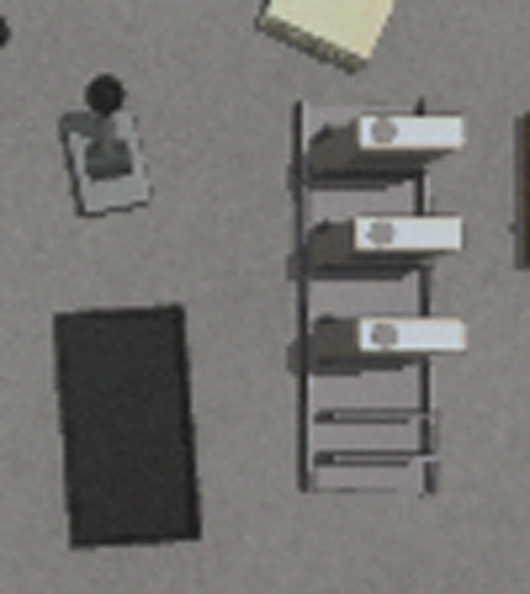

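View pics/crop2.png

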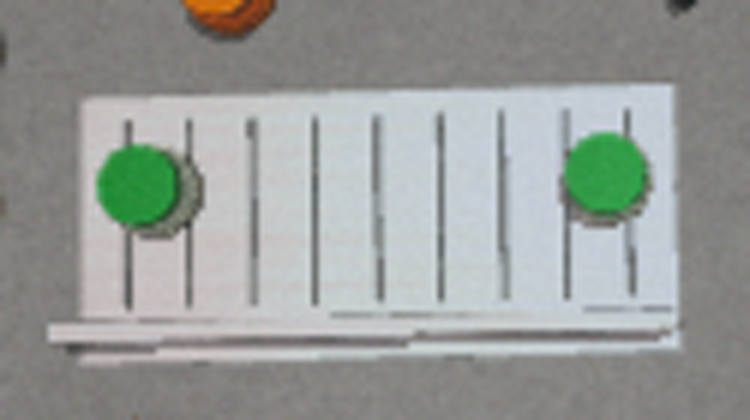

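Crop 1 shows the tray outer corners, the rack with its empty slot nearest the robot, and the knob at crop pixel (104,94). Crop 2 shows the plate corners and both jars standing clear of the wall.

```bash
python3 - <<'E'
from h import *
t=snapshot("top")
c1=lambda x,y,z: onz(t,270+(x+.5)/5.3-.5,150+(y+.5)/5.3-.5,z)
c2=lambda x,y,z: onz(t,145+(x+.5)/6-.5,165+(y+.5)/6-.5,z)
def quad(n,P):
    P=np.array(P)[:,:2]; print(n,"c",P.mean(0).round(4),"edges",[ (round(1e3*np.hypot(*d)),round(np.degrees(np.arctan2(d[1],d[0])),1)) for d in np.roll(P,-1,0)-P])
quad("bay",[c2(*q,.006) for q in [(79,98),(676,84),(680,349),(79,366)]])
quad("tray",[c1(*q,.02) for q in [(53,313),(184,304),(202,540),(70,549)]])
for q in ([(359,115),(464,115),(464,150),(359,153)],[(355,217),(462,217),(462,250),(355,250)],[(359,319),(466,319),(466,352),(359,352)]):
    quad("brick",[c1(*a,.146) for a in q])
print("knob",c1(104,94,.092)); quad("swbase",[c1(*q,.025) for q in [(62,120),(131,110),(150,204),(82,216)]])
quad("rack",[c1(*q,.006) for q in [(297,100),(424,100),(434,492),(299,492)]])
s=snapshot("side")
for n,a,b in (("br0",(540,273),(375,190)),("br2",(540,333),(429,192)),("knob",(452.5,262),(355,266))):
    print(n,two(t,np.array(a)*.64-.2,s,np.array(b)*.64-.2))
goto([.73,-.13,.19],[np.pi,0,np.pi/2])
E
```

```text
bay c [0.5529 0.1865] edges [(383, np.float64(-88.7)), (169, np.float64(-179.1)), (381, np.float64(91.7)), (171, np.float64(1.6))]
tray c [ 0.447  -0.1393] edges [(93, np.float64(-86.0)), (166, np.float64(-176.4)), (93, np.float64(94.0)), (166, np.float64(3.8))]
brick c [ 0.6377 -0.3124] edges [(68, np.float64(-90.0)), (23, np.float64(178.4)), (68, np.float64(91.6)), (25, np.float64(-1.3))]
brick c [ 0.5726 -0.3089] edges [(69, np.float64(-90.0)), (21, np.float64(178.4)), (69, np.float64(90.0)), (21, np.float64(-1.2))]
brick c [ 0.5071 -0.3098] edges [(68, np.float64(-90.0)), (21, np.float64(178.4)), (68, np.float64(90.1)), (21, np.float64(-1.3))]
knob [ 0.6721313  -0.11864164  0.092     ]
swbase c [ 0.6336 -0.1257] edges [(50, np.float64(-81.7)), (69, np.float64(-169.2)), (49, np.float64(100.1)), (70, np.float64(11.3))]
rack c [ 0.5408 -0.3106] edges [(92, np.float64(-90.0)), (281, np.float64(180.0)), (95, np.float64(90.1)), (281, np.float64(-0.8))]
br0 (array([ 0.6348281 , -0.30105438,  0.1664579 ]), np.float64(0.0014585977054653438))
br2 (array([ 0.50560849, -0.29697339,  0.17047663]), np.float64(0.0012481752808154926))
knob (array([ 0.6686974 , -0.11923046,  0.09225911]), np.float64(0.005623119072986954))
slide [ 665.  -221.9    0.9] rot [-0.    -0.    -1.289]
```

Request:
play_rows([
  {"fingers": 0, "slide": [38, -13, -50], "rot": [0, 0, -0.12]},
  {"fingers": 0, "slide": [76, -25, -50], "rot": [0, 0, -0.24]},
  {"fingers": 0, "slide": [114, -38, -50], "rot": [0, 0, -0.36]},
  {"fingers": 0, "slide": [152, -50, -50], "rot": [0, 0, -0.48]},
  {"fingers": 0, "slide": [190, -63, -50], "rot": [0, 0, -0.6]},
])

```text
time_s: 0.72
ee_pos: [0.3113, -0.4197, 0.2417]
tool_rot: [3.14, 0.001, 0.887]
contact_force: [-0.1, -0.4, -1.0]
finger_gap: 0.0641
gripper_force: 0.0
```

Request:
play_rows([
  {"fingers": 0, "slide": [38, 11, 0], "rot": [0, 0, -0.12]},
  {"fingers": 0, "slide": [76, 22, 0], "rot": [0, 0, -0.24]},
  {"fingers": 0, "slide": [114, 33, 0], "rot": [0, 0, -0.36]},
  {"fingers": 0, "slide": [152, 44, 0], "rot": [0, 0, -0.48]},
  {"fingers": 0, "slide": [190, 55, 0], "rot": [0, 0, -0.6]},
])

```text
time_s: 1.13
ee_pos: [0.4747, -0.3073, 0.241]
tool_rot: [3.141, 0.0, 1.488]
contact_force: [0.2, -0.1, -0.5]
finger_gap: 0.031
gripper_force: 0.0
```

Request:
play_rows([
  {"slide": [40, 41, 0], "rot": [0, 0, -0.083]},
  {"slide": [80, 82, 0], "rot": [0, 0, -0.083]},
  {"slide": [108, 112, 0], "rot": [0, 0, -0.083]},
  {"slide": [135, 140, 0], "rot": [0, 0, -0.083]},
  {"slide": [135, 140, 0], "rot": [0, 0, -0.083]},
])

```text
validation failed for argument at $.co...
```

Request:
play_rows([
  {"slide": [25, 30, 0]},
  {"slide": [50, 60, 0]},
  {"slide": [73, 89, 0]},
  {"slide": [73, 89, 30]},
  {"slide": [73, 89, 60]},
])

```text
validation failed for argument at $.co...
```

Request:
play_rows([
  {"slide": [0, 0, 30]},
  {"slide": [0, 0, 60]},
  {"slide": [0, 0, 85]},
  {"slide": [0, 0, 96]},
  {"slide": [0, 0, 96]},
])

```text
validation failed for argument at $.co...
```

Request:
play_rows([
  {"fingers": 0, "slide": [40, 41, 0], "rot": [0, 0, -0.083]},
  {"fingers": 0, "slide": [80, 82, 0], "rot": [0, 0, -0.083]},
  {"fingers": 0, "slide": [108, 112, 0], "rot": [0, 0, -0.083]},
  {"fingers": 0, "slide": [135, 140, 0], "rot": [0, 0, -0.083]},
])

```text
time_s: 1.47
ee_pos: [0.6044, -0.2025, 0.2409]
tool_rot: [3.142, 0.0, 1.565]
contact_force: [-0.3, -0.6, 0.5]
finger_gap: 0.0044
gripper_force: 0.0
```

Request:
play_rows([
  {"fingers": 0, "slide": [25, 30, 0], "rot": [0, 0, 0]},
  {"fingers": 0, "slide": [50, 60, 0], "rot": [0, 0, 0]},
  {"fingers": 0, "slide": [73, 89, 0], "rot": [0, 0, 0]},
  {"fingers": 0, "slide": [73, 89, 30], "rot": [0, 0, 0]},
  {"fingers": 0, "slide": [73, 89, 60], "rot": [0, 0, 0]},
])

```text
time_s: 1.88
ee_pos: [0.6957, -0.1298, 0.1819]
tool_rot: [3.136, 0.002, 1.568]
contact_force: [0.5, -0.3, -0.3]
finger_gap: 0.0004
gripper_force: 0.0
```

Request:
play_rows([
  {"fingers": 0, "slide": [0, 0, 30], "rot": [0, 0, 0]},
  {"fingers": 0, "slide": [0, 0, 60], "rot": [0, 0, 0]},
  {"fingers": 0, "slide": [0, 0, 85], "rot": [0, 0, 0]},
  {"fingers": 0, "slide": [0, 0, 96], "rot": [0, 0, 0]},
  {"fingers": 0, "slide": [0, 0, 96], "rot": [0, 0, 0]},
])

```text
time_s: 2.3
ee_pos: [0.6902, -0.1309, 0.0811]
tool_rot: [-3.135, -0.002, 1.565]
contact_force: [-0.2, 0.1, -0.1]
finger_gap: 0.0005
gripper_force: 0.0
```

```bash
python3 - <<'E'
from h import *
o=readout.observe(); print(o["ee_pos"],o["joint_positions"],o["contact_force"])
s=snapshot("side"); t=snapshot("top")
a=cv2.resize(s["frame"][140:210,200:280,::-1],(400,350),interpolation=cv2.INTER_CUBIC)
b=cv2.resize(t["frame"][140:210,250:330,::-1],(400,350),interpolation=cv2.INTER_CUBIC)
cv2.imwrite("pics/lev.png",np.hstack([a,b]))
E
```

```text
[ 0.69023643 -0.13088246  0.08111196] [-3.45765839e-01  6.12572816e-01  1.25796006e+00 -8.66494990e-06
  1.27779693e+00 -3.39752247e-01] [-0.22771541  0.14875113 -0.10803338]
```

View pics/lev.png

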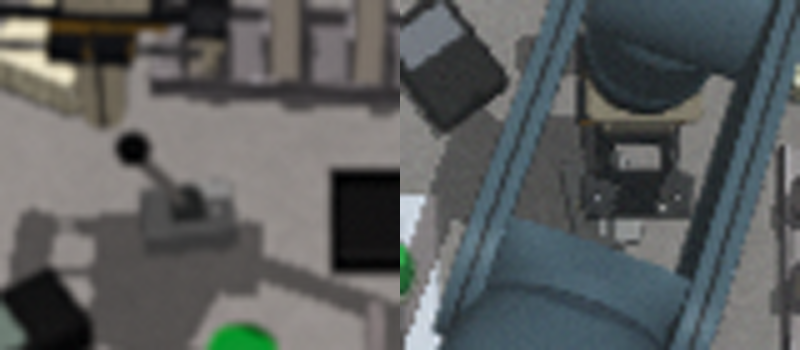

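The left panel (side view) shows the finger tip at (105,125), beside the knob at (133,148) and on its +x side. The lever is still on.

Request:
play_rows([
  {"fingers": 0, "slide": [0, 22, 0], "rot": [0, 0, 0]},
  {"fingers": 0, "slide": [19, 22, 0], "rot": [0, 0, 0]},
  {"fingers": 0, "slide": [19, 22, 0], "rot": [0, 0, 0]},
])

```text
time_s: 2.65
ee_pos: [0.7168, -0.1108, 0.0877]
tool_rot: [3.137, -0.0, 1.566]
contact_force: [0.7, 0.3, 0.4]
finger_gap: 0.0005
gripper_force: 0.0
```

Request:
play_rows([
  {"fingers": 0, "slide": [-3, -18, 0], "rot": [0, 0, 0]},
  {"fingers": 0, "slide": [-6, -36, 0], "rot": [0, 0, 0]},
  {"fingers": 0, "slide": [-10, -54, 0], "rot": [0, 0, 0]},
  {"fingers": 0, "slide": [-14, -72, 0], "rot": [0, 0, 0]},
  {"fingers": 0, "slide": [-15, -82, 0], "rot": [0, 0, 0]},
])

```text
time_s: 3.07
ee_pos: [0.6314, -0.1285, 0.0872]
tool_rot: [3.14, 0.002, 1.565]
contact_force: [0.2, -0.5, -0.1]
finger_gap: 0.0001
gripper_force: 0.0
```

```bash
python3 - <<'E'
from h import *
o=readout.observe(); print(o["ee_pos"],o["contact_force"])
s=snapshot("side"); t=snapshot("top")
a=cv2.resize(s["frame"][130:210,200:290,::-1],(450,400),interpolation=cv2.INTER_CUBIC)
cv2.imwrite("pics/lev2.png",a)
def pv(b):
    p=proj(s,b); return ((p-[200,130])*5).round()
import math
yaw=math.radians(10.5)
for th in (-.5,0,.5): print(th,pv([.633+.08*math.sin(th)*math.cos(yaw),-.1257+.08*math.sin(th)*math.sin(yaw),.022+.08*math.cos(th)]))
E
```

```text
[ 0.6314442  -0.12848013  0.08715996] [ 0.19731774 -0.49088151 -0.10441048]
-0.5 [234. 191.]
0 [181. 186.]
0.5 [128. 200.]
```

View pics/lev2.png

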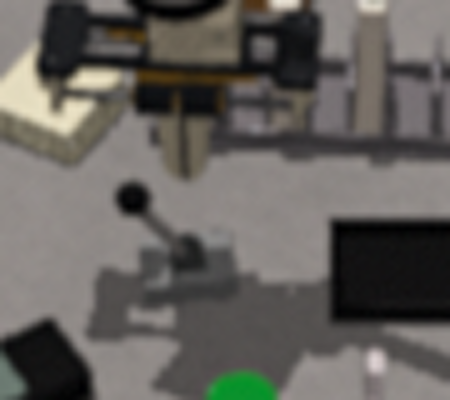

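```bash
python3 - <<'E'
from h import *
s=snapshot("side"); 
for _ in range(3): print(readout.observe()["ee_pos"])
for X,q in (([.690,-.131,.083],(221,165)),([.6314,-.1285,.0872],(237,165.5))):
    print(proj(s,X),q)
    for z in (.075,.085,.095): print(onz(s,*q,z))
E
```

```text
[ 0.63305431 -0.1281417   0.0871289 ]
[ 0.63305431 -0.1281417   0.0871289 ]
[ 0.63305431 -0.1281417   0.0871289 ]
[220.90619052 169.05450036] (221, 165)
[ 0.69355907 -0.15911451  0.075     ]
[ 0.69175793 -0.14949427  0.085     ]
[ 0.6899568  -0.13987403  0.095     ]
[236.83644177 169.51085059] (237, 165.5)
[ 0.63431822 -0.1603714   0.075     ]
[ 0.63303022 -0.15074028  0.085     ]
[ 0.63174222 -0.14110915  0.095     ]
```

The picture shows the lever still on, with its knob at (132,198). The finger tip at (185,178) appears about 20 mm higher than the readout says, so it passed over the ball. I'll repeat the push 25 mm lower.

Request:
play_rows([
  {"fingers": 0, "slide": [0, 0, -30], "rot": [0, 0, 0]},
  {"fingers": 0, "slide": [8, 40, -30], "rot": [0, 0, 0]},
  {"fingers": 0, "slide": [16, 80, -30], "rot": [0, 0, 0]},
  {"fingers": 0, "slide": [17, 86, 0], "rot": [0, 0, 0]},
  {"fingers": 0, "slide": [17, 86, 25], "rot": [0, 0, 0]},
])

```text
time_s: 3.63
ee_pos: [0.7244, -0.1107, 0.0619]
tool_rot: [3.133, 0.002, 1.567]
contact_force: [-1.6, 0.1, -1.5]
finger_gap: 0.0003
gripper_force: 0.0
```

Request:
play_rows([
  {"fingers": 0, "slide": [0, 0, 0], "rot": [0, 0, 0]},
  {"fingers": 0, "slide": [-3, -18, 0], "rot": [0, 0, 0]},
  {"fingers": 0, "slide": [-6, -36, 0], "rot": [0, 0, 0]},
])

```text
time_s: 3.88
ee_pos: [0.6846, -0.1167, 0.0611]
tool_rot: [3.138, 0.001, 1.566]
contact_force: [1.9, -1.2, 2.1]
finger_gap: 0.0004
gripper_force: 1.1
```

Request:
play_rows([
  {"fingers": 0, "slide": [-3, -18, 0], "rot": [0, 0, 0]},
  {"fingers": 0, "slide": [-7, -36, 0], "rot": [0, 0, 0]},
  {"fingers": 0, "slide": [-9, -46, 0], "rot": [0, 0, 0]},
])

```text
time_s: 4.13
ee_pos: [0.6363, -0.1261, 0.0622]
tool_rot: [3.139, 0.001, 1.565]
contact_force: [0.4, -0.5, -0.8]
finger_gap: 0.0002
gripper_force: 0.4
```

```bash
python3 - <<'E'
from h import *
o=readout.observe(); print(o["ee_pos"],o["contact_force"])
s=snapshot("side"); t=snapshot("top")
a=cv2.resize(s["frame"][130:210,200:290,::-1],(450,400),interpolation=cv2.INTER_CUBIC)
cv2.imwrite("pics/lev3.png",a)
E
```

```text
[ 0.63628392 -0.12606865  0.06222576] [ 0.37476032 -0.45641419 -0.81193665]
```

View pics/lev3.png

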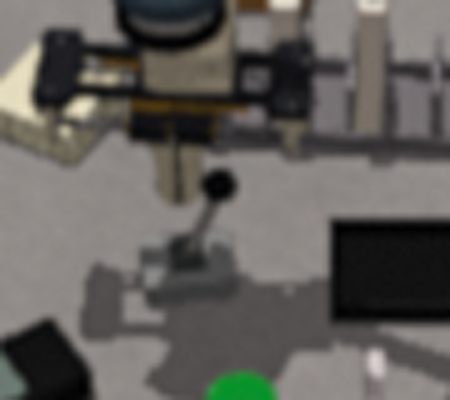

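The knob is now at (218,185), most of the way to the off position at about (234,191).

Request:
play_rows([
  {"fingers": 0, "slide": [-1, -6, 0], "rot": [0, 0, 0]},
  {"fingers": 0, "slide": [-2, -12, 0], "rot": [0, 0, 0]},
  {"fingers": 0, "slide": [-2, -14, 0], "rot": [0, 0, 0]},
])

```text
time_s: 4.48
ee_pos: [0.6225, -0.1275, 0.0604]
tool_rot: [3.141, 0.0, 1.565]
contact_force: [0.5, 0.6, 0.1]
finger_gap: 0.0003
gripper_force: 0.9
```

```bash
cat >> h.py <<'E'
def knob():
    s=snapshot("side"); f=s["frame"].astype(int).max(2)
    m=np.zeros(f.shape,bool); m[160:176,218:256]=f[160:176,218:256]<45
    for c,st,_ in blobs(m,8): print("knob view", ((c-[200,130])*5+2).round(),st)
E
python3 - <<'E'
from h import *
knob()
E
```

```text
knob view [236. 189.] [244 165   6   6  27]
```

Request:
play_rows([
  {"fingers": 0, "slide": [0, -3, 0], "rot": [0, 0, 0]},
  {"fingers": 0, "slide": [0, -4, 0], "rot": [0, 0, 0]},
])

```text
time_s: 4.7
ee_pos: [0.6218, -0.1274, 0.0608]
tool_rot: [3.135, 0.001, 1.565]
contact_force: [10.8, 1.0, -1.0]
finger_gap: 0.0002
gripper_force: 4.0
```

Request:
play_rows([
  {"fingers": 0, "slide": [0, 6, -20], "rot": [0, 0, 0]},
  {"fingers": 0, "slide": [0, 10, -60], "rot": [0, 0, 0]},
  {"fingers": 0, "slide": [0, 10, -100], "rot": [0, 0, 0]},
  {"fingers": 78, "slide": [20, 0, -120], "rot": [0, 0, 0]},
  {"fingers": 78, "slide": [60, -10, -120], "rot": [0, 0, 0]},
])

```text
time_s: 5.12
ee_pos: [0.6125, -0.0712, 0.1857]
tool_rot: [3.132, 0.005, 1.56]
contact_force: [2.1, 0.1, 0.7]
finger_gap: 0.0095
gripper_force: 0.0
```

Request:
play_rows([
  {"fingers": 78, "slide": [40, -10, 0], "rot": [0, 0, 0]},
  {"fingers": 78, "slide": [80, -25, 0], "rot": [0, 0, 0]},
  {"fingers": 78, "slide": [108, -30, 0], "rot": [0, 0, 0]},
  {"fingers": 78, "slide": [108, -30, 30], "rot": [0, 0, 0]},
  {"fingers": 78, "slide": [108, -30, 30], "rot": [0, 0, 0]},
])

```text
time_s: 5.53
ee_pos: [0.5762, 0.0434, 0.1461]
tool_rot: [-3.135, -0.001, 1.568]
contact_force: [-1.4, -0.6, -1.3]
finger_gap: 0.0426
gripper_force: 0.0
```

```bash
python3 - <<'E'
from h import *
knob()
o=readout.observe(); print(o["ee_pos"])
s=snapshot("side"); H=hsv(s)
g=(H[:,:,0]>45)&(H[:,:,0]<75)&(H[:,:,1]>150)
for c,st,_ in blobs(g):
    p=onz(s,*c,.062)
    if .2<p[0]<.8 and abs(p[1])<.45: print("jar",c,st,p)
print(proj(s,o["ee_pos"]))
cv2.imwrite("pics/j0.png",cv2.resize(s["frame"][150:310,190:310,::-1],None,fx=3.7,fy=3.7,interpolation=cv2.INTER_CUBIC))
E
```

```text
knob view [155. 180.] [218 160  38  12 206]
knob view [175. 221.] [231 172   9   4  28]
[0.57705881 0.04213216 0.14762682]
jar [247.9140625 210.5703125] [242 205  13  12 128] [0.57832156 0.03736941 0.062     ]
jar [242.54444444 286.17222222] [236 279  14  15 180] [0.57140685 0.32426648 0.062     ]
[247.74669729 195.45040488]
```

View pics/j0.png

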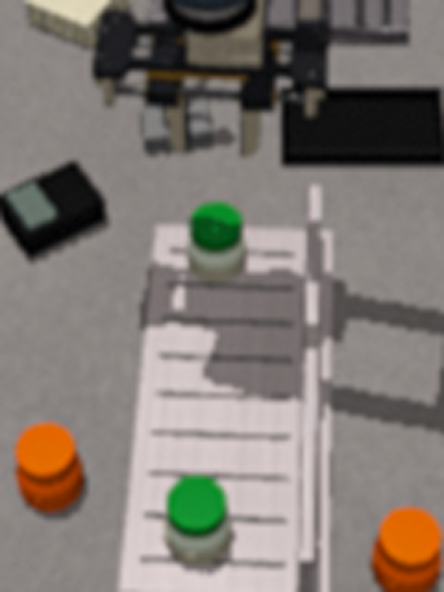

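The lever is off: it met its stop at about 11 N. The picture shows the open tips at (178,152) and (248,152), centred above jar0 at (215,225).

Request:
play_rows([
  {"fingers": 78, "slide": [-3, 1, 0], "rot": [0, 0, 0]},
  {"fingers": 78, "slide": [-3, 1, 5], "rot": [0, 0, 0]},
  {"fingers": 78, "slide": [-3, 1, 15], "rot": [0, 0, 0]},
  {"fingers": 78, "slide": [-3, 1, 25], "rot": [0, 0, 0]},
  {"fingers": 78, "slide": [-3, 1, 40], "rot": [0, 0, 0]},
], newtons=10)

```text
time_s: 6.05
ee_pos: [0.5811, 0.0373, 0.1098]
tool_rot: [3.14, 0.0, 1.564]
contact_force: [0.0, 0.3, -0.3]
finger_gap: 0.0778
gripper_force: 0.0
```

Request:
play_rows([
  {"fingers": 78, "slide": [0, 0, 30], "rot": [0, 0, 0]},
  {"fingers": 78, "slide": [0, 0, 60], "rot": [0, 0, 0]},
  {"fingers": 78, "slide": [0, 0, 80], "rot": [0, 0, 0]},
  {"fingers": 78, "slide": [0, 0, 87], "rot": [0, 0, 0]},
  {"fingers": 50, "slide": [0, 0, 87], "rot": [0, 0, 0]},
])

```text
time_s: 6.47
ee_pos: [0.5784, 0.0379, 0.0202]
tool_rot: [-3.136, -0.001, 1.564]
contact_force: [0.7, 0.1, 0.8]
finger_gap: 0.0749
gripper_force: 0.0
```

Request:
play_rows([
  {"fingers": 45, "slide": [0, 0, 0], "rot": [0, 0, 0]},
  {"fingers": 45, "slide": [0, 0, 0], "rot": [0, 0, 0]},
  {"fingers": 45, "slide": [0, 0, 0], "rot": [0, 0, 0]},
  {"fingers": 45, "slide": [0, 0, 0], "rot": [0, 0, 0]},
  {"fingers": 45, "slide": [0, 0, 0], "rot": [0, 0, 0]},
])

```text
time_s: 6.88
ee_pos: [0.5814, 0.0379, 0.0243]
tool_rot: [3.139, 0.0, 1.565]
contact_force: [-1.3, 0.2, 4.9]
finger_gap: 0.0497
gripper_force: 10.0
```

Request:
play_rows([
  {"fingers": 45, "slide": [0, 0, -20], "rot": [0, 0, 0]},
  {"fingers": 45, "slide": [0, 0, -55], "rot": [0, 0, 0]},
  {"fingers": 45, "slide": [0, 0, -90], "rot": [0, 0, 0]},
  {"fingers": 45, "slide": [-10, -10, -120], "rot": [0, 0, 0]},
  {"fingers": 45, "slide": [-35, -35, -140], "rot": [0, 0, 0]},
])

```text
time_s: 7.3
ee_pos: [0.5486, 0.0045, 0.1667]
tool_rot: [3.134, -0.0, 1.568]
contact_force: [1.1, -1.2, -0.4]
finger_gap: 0.0497
gripper_force: 10.0
```

Request:
play_rows([
  {"fingers": 45, "slide": [-28, -27, 0], "rot": [0, 0, 0]},
  {"fingers": 45, "slide": [-56, -54, 0], "rot": [0, 0, 0]},
  {"fingers": 45, "slide": [-84, -81, 0], "rot": [0, 0, 0]},
  {"fingers": 45, "slide": [-112, -110, 0], "rot": [0, 0, 0]},
  {"fingers": 45, "slide": [-145, -140, 0], "rot": [0, 0, 0]},
])

```text
time_s: 7.72
ee_pos: [0.4049, -0.1392, 0.1633]
tool_rot: [3.141, 0.0, 1.566]
contact_force: [0.4, -0.6, -0.9]
finger_gap: 0.0499
gripper_force: 10.0
```

```bash
python3 - <<'E'
from h import *
print(readout.observe()["ee_pos"],readout.observe()["gripper_force"])
s=snapshot("side"); H=hsv(s)
g=(H[:,:,0]>45)&(H[:,:,0]<75)&(H[:,:,1]>150)
for c,st,_ in blobs(g): 
    if c[1]>120 : print(c,st, onz(s,*c,.20),onz(s,*c,.062))
goto([.405,-.142,.03])
cv2.imwrite("pics/j1.png",cv2.resize(s["frame"][110:250,220:340,::-1],None,fx=4,fy=4,interpolation=cv2.INTER_CUBIC))
E
```

```text
[ 0.40487377 -0.13916271  0.16331043] 10.002049058675766
[302.4047619  147.45238095] [296 142  14  12 126] [ 0.40392077 -0.13946597  0.2       ] [ 0.39296923 -0.28571098  0.062     ]
[242.54444444 286.17222222] [236 279  14  15 180] [0.56126664 0.39841072 0.2       ] [0.57140685 0.32426648 0.062     ]
slide [  3.3   5.1 133. ] rot [0. 0. 0.]
```

View pics/j1.png

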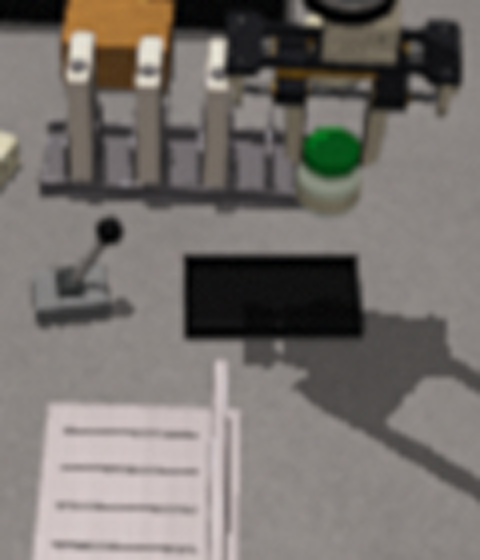

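The picture shows jar0 held upright at (330,165), above the near end of the tray. The knob at (108,231) confirms the lever is off.

Request:
play_rows([
  {"fingers": 45, "slide": [-2, 0, 40], "rot": [0, 0, 0]},
  {"fingers": 45, "slide": [-2, 0, 80], "rot": [0, 0, 0]},
  {"fingers": 45, "slide": [-2, 0, 110], "rot": [0, 0, 0]},
  {"fingers": 45, "slide": [-2, 0, 128], "rot": [0, 0, 0]},
  {"fingers": 45, "slide": [-2, 0, 133], "rot": [0, 0, 0]},
])

```text
time_s: 8.18
ee_pos: [0.4043, -0.1394, 0.0274]
tool_rot: [-3.137, -0.003, 1.564]
contact_force: [-0.0, 0.2, 0.8]
finger_gap: 0.0493
gripper_force: 10.0
```

Request:
play_rows([
  {"fingers": 45, "slide": [0, 0, 2], "rot": [0, 0, 0]},
  {"fingers": 45, "slide": [0, 0, 4], "rot": [0, 0, 0]},
  {"fingers": 45, "slide": [0, 0, 6], "rot": [0, 0, 0]},
])

```text
time_s: 8.43
ee_pos: [0.4078, -0.1415, 0.0251]
tool_rot: [3.139, 0.002, 1.565]
contact_force: [0.2, 0.7, -1.0]
finger_gap: 0.0498
gripper_force: 10.0
```

Request:
play_rows([
  {"fingers": 45, "slide": [0, 0, 1], "rot": [0, 0, 0]},
  {"fingers": 45, "slide": [0, 0, 2], "rot": [0, 0, 0]},
  {"fingers": 45, "slide": [0, 0, 2], "rot": [0, 0, 0]},
])

```text
time_s: 8.68
ee_pos: [0.4068, -0.141, 0.0224]
tool_rot: [3.141, 0.001, 1.565]
contact_force: [-0.8, 0.1, -0.5]
finger_gap: 0.0498
gripper_force: 10.0
```

Request:
play_rows([
  {"fingers": 45, "slide": [0, 0, 1], "rot": [0, 0, 0]},
  {"fingers": 45, "slide": [0, 0, 2], "rot": [0, 0, 0]},
  {"fingers": 45, "slide": [0, 0, 3], "rot": [0, 0, 0]},
])

```text
time_s: 8.93
ee_pos: [0.4068, -0.1414, 0.0204]
tool_rot: [3.141, 0.002, 1.565]
contact_force: [-4.1, 0.2, 14.2]
finger_gap: 0.0495
gripper_force: 10.0
```

Request:
play_rows([
  {"fingers": 45, "slide": [0, 0, 1], "rot": [0, 0, 0]},
  {"fingers": 45, "slide": [0, 0, 2], "rot": [0, 0, 0]},
])

```text
time_s: 9.1
ee_pos: [0.4069, -0.1416, 0.0185]
tool_rot: [3.14, 0.002, 1.565]
contact_force: [-5.8, -0.5, 15.0]
finger_gap: 0.0496
gripper_force: 10.0
```

Request:
play_rows([
  {"fingers": 64, "slide": [0, 0, -1], "rot": [0, 0, 0]},
  {"fingers": 64, "slide": [0, 0, -1], "rot": [0, 0, 0]},
  {"fingers": 64, "slide": [0, 0, -1], "rot": [0, 0, 0]},
  {"fingers": 64, "slide": [0, 0, -10], "rot": [0, 0, 0]},
  {"fingers": 64, "slide": [0, 0, -40], "rot": [0, 0, 0]},
])

```text
time_s: 9.52
ee_pos: [0.4036, -0.1389, 0.0546]
tool_rot: [-3.135, -0.005, 1.565]
contact_force: [-0.4, -0.7, -0.0]
finger_gap: 0.064
gripper_force: 0.0
```

Request:
play_rows([
  {"fingers": 78, "slide": [0, 0, -40], "rot": [0, 0, 0]},
  {"fingers": 78, "slide": [0, 0, -80], "rot": [0, 0, 0]},
  {"fingers": 78, "slide": [36, 12, -90], "rot": [0, 0, 0]},
  {"fingers": 78, "slide": [72, 25, -90], "rot": [0, 0, 0]},
  {"fingers": 78, "slide": [110, 38, -90], "rot": [0, 0, 0]},
])

```text
time_s: 9.93
ee_pos: [0.4464, -0.0309, 0.1492]
tool_rot: [3.137, 0.001, 1.562]
contact_force: [0.3, -0.7, 0.1]
finger_gap: 0.0779
gripper_force: 0.0
```

Request:
play_rows([
  {"fingers": 78, "slide": [36, 12, 0], "rot": [0, 0, 0]},
  {"fingers": 78, "slide": [72, 25, 0], "rot": [0, 0, 0]},
  {"fingers": 78, "slide": [110, 38, 0], "rot": [0, 0, 0]},
  {"fingers": 78, "slide": [147, 50, 0], "rot": [0, 0, 0]},
  {"fingers": 78, "slide": [184, 62, 0], "rot": [0, 0, 0]},
])

```text
time_s: 10.35
ee_pos: [0.5083, 0.1548, 0.1476]
tool_rot: [3.141, 0.0, 1.565]
contact_force: [0.6, -0.9, 0.1]
finger_gap: 0.0779
gripper_force: 0.0
```

```bash
python3 - <<'E'
from h import *
print(readout.observe()["ee_pos"],readout.observe()["gripper_force"])
for n in ("side","top"):
  s=snapshot(n); H=hsv(s)
  g=(H[:,:,0]>45)&(H[:,:,0]<75)&(H[:,:,1]>150)
  for c,st,_ in blobs(g,10): 
    p=onz(s,*c,.062)
    if .3<p[0]<.7 and abs(p[1])<.45: print(n,c,st, p)
goto([.572,.326,.10])
E
```

```text
[0.50832151 0.15475678 0.14758772] 0.0
side [298.92561983 175.15702479] [291 170  17  11 121] [ 0.40574321 -0.13871359  0.062     ]
side [242.54444444 286.17222222] [236 279  14  15 180] [0.57140685 0.32426648 0.062     ]
top [294.93333333 241.06666667] [289 235  13  13 135] [ 0.4078577 -0.139581   0.062    ]
slide [168.3  62.7  47.8] rot [0. 0. 0.]
```

Request:
play_rows([
  {"fingers": 78, "slide": [36, 13, 0], "rot": [0, 0, 0]},
  {"fingers": 78, "slide": [72, 27, 0], "rot": [0, 0, 0]},
  {"fingers": 78, "slide": [108, 40, 0], "rot": [0, 0, 0]},
  {"fingers": 78, "slide": [144, 54, 0], "rot": [0, 0, 0]},
  {"fingers": 78, "slide": [169, 63, 15], "rot": [0, 0, 0]},
])

```text
time_s: 10.87
ee_pos: [0.5748, 0.3242, 0.1353]
tool_rot: [3.136, -0.003, 1.565]
contact_force: [0.5, -1.1, 0.5]
finger_gap: 0.0779
gripper_force: 0.0
```

```bash
python3 - <<'E'
from h import *
s=snapshot("side"); H=hsv(s)
g=(H[:,:,0]>45)&(H[:,:,0]<75)&(H[:,:,1]>150)
for c,st,_ in blobs(g,10): 
    p=onz(s,*c,.062)
    if .3<p[0]<.7 and abs(p[1])<.45: print(c,st, p)
goto([.572,.326,.021])
E
```

```text
[242.54444444 286.17222222] [236 279  14  15 180] [0.57140685 0.32426648 0.062     ]
slide [ -1.2  -1.3 108.6] rot [0. 0. 0.]
```

Request:
play_rows([
  {"fingers": 78, "slide": [0, 0, 30], "rot": [0, 0, 0]},
  {"fingers": 78, "slide": [0, 0, 65], "rot": [0, 0, 0]},
  {"fingers": 78, "slide": [0, 0, 95], "rot": [0, 0, 0]},
  {"fingers": 78, "slide": [0, 0, 110], "rot": [0, 0, 0]},
  {"fingers": 45, "slide": [0, 0, 111], "rot": [0, 0, 0]},
])

```text
time_s: 11.33
ee_pos: [0.5687, 0.3189, 0.0166]
tool_rot: [-3.133, 0.003, 1.564]
contact_force: [-0.5, -0.3, -0.2]
finger_gap: 0.0745
gripper_force: 0.0
```

Request:
play_rows([
  {"fingers": 45, "slide": [0, 0, 0], "rot": [0, 0, 0]},
  {"fingers": 45, "slide": [0, 0, 0], "rot": [0, 0, 0]},
  {"fingers": 45, "slide": [0, 0, 0], "rot": [0, 0, 0]},
  {"fingers": 45, "slide": [0, 0, 0], "rot": [0, 0, 0]},
  {"fingers": 45, "slide": [0, 0, 0], "rot": [0, 0, 0]},
])

```text
time_s: 11.75
ee_pos: [0.5734, 0.3215, 0.023]
tool_rot: [3.139, -0.001, 1.565]
contact_force: [-0.8, -1.9, 5.1]
finger_gap: 0.05
gripper_force: 10.0
```

Request:
play_rows([
  {"fingers": 45, "slide": [0, 0, -20], "rot": [0, 0, 0]},
  {"fingers": 45, "slide": [0, 0, -55], "rot": [0, 0, 0]},
  {"fingers": 45, "slide": [0, 0, -90], "rot": [0, 0, 0]},
  {"fingers": 45, "slide": [-10, 0, -120], "rot": [0, 0, 0]},
  {"fingers": 45, "slide": [-30, 0, -140], "rot": [0, 0, 0]},
])

```text
time_s: 12.17
ee_pos: [0.573, 0.2933, 0.1652]
tool_rot: [3.136, -0.003, 1.567]
contact_force: [0.1, -0.4, -0.3]
finger_gap: 0.0495
gripper_force: 10.0
```

Request:
play_rows([
  {"fingers": 45, "slide": [-38, -7, 0], "rot": [0, 0, 0]},
  {"fingers": 45, "slide": [-77, -15, 0], "rot": [0, 0, 0]},
  {"fingers": 45, "slide": [-116, -22, 0], "rot": [0, 0, 0]},
  {"fingers": 45, "slide": [-155, -30, 0], "rot": [0, 0, 0]},
  {"fingers": 45, "slide": [-194, -37, 0], "rot": [0, 0, 0]},
])

```text
time_s: 12.58
ee_pos: [0.533, 0.096, 0.1615]
tool_rot: [3.141, 0.0, 1.566]
contact_force: [0.8, -0.6, -1.0]
finger_gap: 0.0494
gripper_force: 10.0
```

Request:
play_rows([
  {"fingers": 45, "slide": [-38, -7, 0], "rot": [0, 0, 0]},
  {"fingers": 45, "slide": [-77, -15, 0], "rot": [0, 0, 0]},
  {"fingers": 45, "slide": [-116, -22, 0], "rot": [0, 0, 0]},
  {"fingers": 45, "slide": [-155, -30, 0], "rot": [0, 0, 0]},
  {"fingers": 45, "slide": [-194, -37, 0], "rot": [0, 0, 0]},
])

```text
time_s: 13.0
ee_pos: [0.4949, -0.098, 0.1616]
tool_rot: [3.14, 0.0, 1.565]
contact_force: [0.4, -0.5, -1.2]
finger_gap: 0.0497
gripper_force: 10.0
```

Request:
play_rows([
  {"fingers": 45, "slide": [-30, -6, 0], "rot": [0, 0, 0]},
  {"fingers": 45, "slide": [-41, -8, 0], "rot": [0, 0, 0]},
  {"fingers": 45, "slide": [-41, -8, 0], "rot": [0, 0, 0]},
])

```text
time_s: 13.25
ee_pos: [0.4871, -0.1398, 0.1613]
tool_rot: [3.141, 0.001, 1.561]
contact_force: [-0.4, -0.2, 0.3]
finger_gap: 0.0494
gripper_force: 10.0
```

```bash
python3 - <<'E'
from h import *
s=snapshot("side"); H=hsv(s)
g=(H[:,:,0]>45)&(H[:,:,0]<75)&(H[:,:,1]>150)
for c,st,_ in blobs(g,10): 
    p=onz(s,*c,.062)
    if .3<p[0]<.7 and abs(p[1])<.45: print(c,st, p, onz(s,*c,.204))
goto([.491,-.136,.028])
E
```

```text
[278.35483871 146.95967742] [272 142  14  11 124] [ 0.48572137 -0.28256009  0.062     ] [ 0.48570903 -0.13245934  0.204     ]
[299.0173913  175.14782609] [291 170  16  11 115] [ 0.40540986 -0.1387811   0.062     ] [ 0.4151657  -0.00616797  0.204     ]
slide [  1.9   3.6 133.2] rot [0. 0. 0.]
```

Request:
play_rows([
  {"fingers": 45, "slide": [-1, 4, 40], "rot": [0, 0, 0]},
  {"fingers": 45, "slide": [-1, 4, 80], "rot": [0, 0, 0]},
  {"fingers": 45, "slide": [-1, 4, 110], "rot": [0, 0, 0]},
  {"fingers": 45, "slide": [-1, 4, 128], "rot": [0, 0, 0]},
  {"fingers": 45, "slide": [-1, 4, 132], "rot": [0, 0, 0]},
])

```text
time_s: 13.72
ee_pos: [0.4891, -0.1348, 0.0256]
tool_rot: [-3.136, -0.004, 1.567]
contact_force: [-0.9, 1.5, -0.5]
finger_gap: 0.05
gripper_force: 10.0
```

Request:
play_rows([
  {"fingers": 45, "slide": [0, 0, 2], "rot": [0, 0, 0]},
  {"fingers": 45, "slide": [0, 0, 4], "rot": [0, 0, 0]},
  {"fingers": 45, "slide": [0, 0, 6], "rot": [0, 0, 0]},
])

```text
time_s: 13.97
ee_pos: [0.493, -0.1383, 0.0244]
tool_rot: [3.139, 0.001, 1.566]
contact_force: [0.8, -0.9, -1.0]
finger_gap: 0.0497
gripper_force: 10.0
```

Request:
play_rows([
  {"fingers": 45, "slide": [0, 0, 1], "rot": [0, 0, 0]},
  {"fingers": 45, "slide": [0, 0, 2], "rot": [0, 0, 0]},
])

```text
time_s: 14.13
ee_pos: [0.4923, -0.1385, 0.022]
tool_rot: [3.14, 0.001, 1.565]
contact_force: [-0.7, 0.3, -0.8]
finger_gap: 0.0497
gripper_force: 10.0
```

Request:
play_rows([
  {"fingers": 45, "slide": [0, 0, 1], "rot": [0, 0, 0]},
  {"fingers": 45, "slide": [0, 0, 2], "rot": [0, 0, 0]},
])

```text
time_s: 14.3
ee_pos: [0.492, -0.1388, 0.0205]
tool_rot: [3.14, 0.001, 1.565]
contact_force: [-4.2, 1.2, 13.5]
finger_gap: 0.0496
gripper_force: 10.0
```

Request:
play_rows([
  {"fingers": 45, "slide": [0, 0, 0.5], "rot": [0, 0, 0]},
  {"fingers": 45, "slide": [0, 0, 1], "rot": [0, 0, 0]},
])

```text
time_s: 14.47
ee_pos: [0.492, -0.1389, 0.02]
tool_rot: [3.14, 0.001, 1.565]
contact_force: [-4.4, 0.8, 14.5]
finger_gap: 0.0493
gripper_force: 10.0
```

Request:
play_rows([
  {"fingers": 63, "slide": [0, 0, -1], "rot": [0, 0, 0]},
  {"fingers": 63, "slide": [0, 0, -1], "rot": [0, 0, 0]},
  {"fingers": 63, "slide": [0, 0, -1], "rot": [0, 0, 0]},
  {"fingers": 63, "slide": [0, 0, -10], "rot": [0, 0, 0]},
  {"fingers": 63, "slide": [0, 0, -45], "rot": [0, 0, 0]},
], newtons=12)

```text
time_s: 14.88
ee_pos: [0.4876, -0.1365, 0.0593]
tool_rot: [-3.133, -0.005, 1.564]
contact_force: [0.4, -0.4, -0.1]
finger_gap: 0.0633
gripper_force: 0.0
```

Request:
play_rows([
  {"fingers": 63, "slide": [0, 0, -40], "rot": [0, 0, 0]},
  {"fingers": 40, "slide": [0, 0, -80], "rot": [0, 0, 0]},
  {"fingers": 40, "slide": [0, 0, -118], "rot": [0, 0, 0]},
  {"fingers": 40, "slide": [-30, 4, -135], "rot": [0, 0, 0]},
  {"fingers": 40, "slide": [-68, 8, -135], "rot": [0, 0, 0]},
])

```text
time_s: 15.3
ee_pos: [0.5018, -0.2063, 0.2046]
tool_rot: [3.132, 0.005, 1.569]
contact_force: [0.8, -0.1, -0.0]
finger_gap: 0.0419
gripper_force: 0.0
```

Request:
play_rows([
  {"fingers": 40, "slide": [-36, 2, 0], "rot": [0, 0, 0]},
  {"fingers": 40, "slide": [-72, 4, 0], "rot": [0, 0, 0]},
  {"fingers": 40, "slide": [-102, 6, 0], "rot": [0, 0, 0]},
  {"fingers": 40, "slide": [-103, 6, 0], "rot": [0, 0, 0]},
])

```text
time_s: 15.63
ee_pos: [0.504, -0.315, 0.1979]
tool_rot: [3.141, 0.003, 1.561]
contact_force: [-0.7, -0.3, 0.7]
finger_gap: 0.0401
gripper_force: 0.0
```

```bash
python3 - <<'E'
from h import *
s=snapshot("side"); H=hsv(s)
g=(H[:,:,0]>45)&(H[:,:,0]<75)&(H[:,:,1]>150)
for c,st,_ in blobs(g,10): 
    p=onz(s,*c,.062)
    if .3<p[0]<.7 and abs(p[1])<.45: print(c,st, p, onz(s,*c,.204))
goto([.507,-.310,.095])
cv2.imwrite("pics/b0.png",cv2.resize(s["frame"][70:220,200:350,::-1],None,fx=3.9,fy=3.9,interpolation=cv2.INTER_CUBIC))
E
```

```text
[275.66141732 174.81889764] [268 170  16  11 127] [ 0.49042676 -0.1348892   0.062     ] [ 0.48984212 -0.00274943  0.204     ]
[298.85245902 175.07377049] [291 170  16  11 122] [ 0.40601091 -0.13911091  0.062     ] [ 0.41569365 -0.00645766  0.204     ]
slide [  2.4   3.1 102.7] rot [0. 0. 0.]
```

View pics/b0.png

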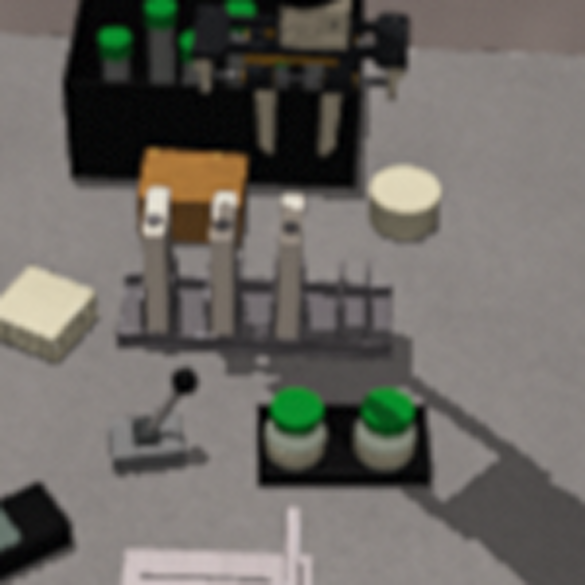

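Both jars stand upright in the tray at (297,425) and (385,425). The fingers are centred over the nearest brick, whose top is at (291,205).

Request:
play_rows([
  {"fingers": 40, "slide": [3, 3, 0], "rot": [0, 0, 0]},
  {"fingers": 40, "slide": [3, 3, 30], "rot": [0, 0, 0]},
  {"fingers": 40, "slide": [3, 3, 60], "rot": [0, 0, 0]},
  {"fingers": 40, "slide": [3, 3, 90], "rot": [0, 0, 0]},
  {"fingers": 40, "slide": [3, 3, 103], "rot": [0, 0, 0]},
])

```text
time_s: 16.1
ee_pos: [0.5058, -0.3025, 0.0915]
tool_rot: [-3.138, -0.004, 1.567]
contact_force: [-0.5, 0.6, -0.6]
finger_gap: 0.0398
gripper_force: 0.0
```

Request:
play_rows([
  {"fingers": 15, "slide": [0, 0, 0], "rot": [0, 0, 0]},
  {"fingers": 15, "slide": [0, 0, 0], "rot": [0, 0, 0]},
  {"fingers": 15, "slide": [0, 0, 0], "rot": [0, 0, 0]},
  {"fingers": 15, "slide": [0, 0, 0], "rot": [0, 0, 0]},
  {"fingers": 15, "slide": [0, 0, 0], "rot": [0, 0, 0]},
], newtons=12)

```text
time_s: 16.52
ee_pos: [0.5082, -0.3065, 0.0967]
tool_rot: [3.14, 0.001, 1.565]
contact_force: [-1.2, 2.1, 3.1]
finger_gap: 0.0223
gripper_force: 12.0
```

Request:
play_rows([
  {"fingers": 15, "slide": [0, 0, -15], "rot": [0, 0, 0]},
  {"fingers": 15, "slide": [0, 0, -42], "rot": [0, 0, 0]},
  {"fingers": 15, "slide": [0, 0, -72], "rot": [0, 0, 0]},
  {"fingers": 15, "slide": [0, 0, -102], "rot": [0, 0, 0]},
  {"fingers": 15, "slide": [0, 0, -130], "rot": [0, 0, 0]},
])

```text
time_s: 16.93
ee_pos: [0.5074, -0.3063, 0.2271]
tool_rot: [3.141, 0.001, 1.565]
contact_force: [1.1, -0.5, -2.1]
finger_gap: 0.0221
gripper_force: 12.0
```

Request:
play_rows([
  {"fingers": 15, "slide": [30, 0, 0], "rot": [0, 0, 0]},
  {"fingers": 15, "slide": [67, 0, 0], "rot": [0, 0, 0]},
  {"fingers": 15, "slide": [105, 0, 0], "rot": [0, 0, 0]},
  {"fingers": 15, "slide": [143, 0, 0], "rot": [0, 0, 0]},
  {"fingers": 15, "slide": [180, 0, 0], "rot": [0, 0, 0]},
])

```text
time_s: 17.35
ee_pos: [0.5081, -0.1248, 0.2255]
tool_rot: [3.141, 0.0, 1.564]
contact_force: [0.2, 0.6, -3.0]
finger_gap: 0.0216
gripper_force: 12.0
```

Request:
play_rows([
  {"fingers": 15, "slide": [38, 0, 0], "rot": [0, 0, 0]},
  {"fingers": 15, "slide": [76, 0, 0], "rot": [0, 0, 0]},
  {"fingers": 15, "slide": [114, 0, 0], "rot": [0, 0, 0]},
  {"fingers": 15, "slide": [152, 0, 0], "rot": [0, 0, 0]},
  {"fingers": 15, "slide": [190, 0, 0], "rot": [0, 0, 0]},
])

```text
time_s: 17.77
ee_pos: [0.5093, 0.0654, 0.2256]
tool_rot: [3.14, -0.0, 1.564]
contact_force: [0.7, 0.3, -3.2]
finger_gap: 0.0221
gripper_force: 12.0
```

Request:
play_rows([
  {"fingers": 15, "slide": [38, 0, 0], "rot": [-0.08, 0, -0.03]},
  {"fingers": 15, "slide": [76, 0, 0], "rot": [-0.16, 0, -0.03]},
  {"fingers": 15, "slide": [114, 0, 0], "rot": [-0.24, 0, -0.03]},
  {"fingers": 15, "slide": [152, 0, 0], "rot": [-0.32, 0, -0.03]},
  {"fingers": 15, "slide": [185, 0, 0], "rot": [-0.349, 0, -0.03]},
])

```text
time_s: 18.18
ee_pos: [0.508, 0.2508, 0.2253]
tool_rot: [2.79, 0.003, 1.595]
contact_force: [-0.9, 0.4, -2.8]
finger_gap: 0.0217
gripper_force: 12.0
```

```bash
python3 - <<'E'
from h import *
o=readout.observe(); print(o["ee_pos"],o["tool_rot"],o["gripper_force"])
s=snapshot("side")
goto([.503,.273,.12],)
cv2.imwrite("pics/b1.png",cv2.resize(s["frame"][150:320,190:340,::-1],None,fx=3.5,fy=3.5,interpolation=cv2.INTER_CUBIC))
E
```

```text
[0.50801852 0.25079467 0.22528374] [2.78953304 0.00346875 1.59516191] 11.995086818933487
slide [ 17.1 -39.9  97.4] rot [0. 0. 0.]
```

View pics/b1.png

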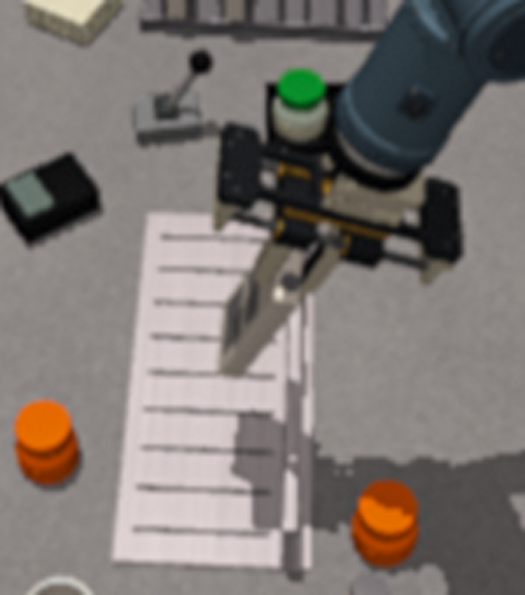

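The brick is held with the correct tilt and its cap end up, with its foot over the plate at (235,370). The wall is to its right in the picture.

Request:
play_rows([
  {"fingers": 15, "slide": [5, -12, 30], "rot": [0, 0, 0]},
  {"fingers": 15, "slide": [12, -25, 60], "rot": [0, 0, 0]},
  {"fingers": 15, "slide": [17, -35, 85], "rot": [0, 0, 0]},
  {"fingers": 15, "slide": [18, -40, 97], "rot": [0, 0, 0]},
  {"fingers": 15, "slide": [18, -40, 97], "rot": [0, 0, 0]},
])

```text
time_s: 18.65
ee_pos: [0.5026, 0.2649, 0.1159]
tool_rot: [2.801, 0.008, 1.594]
contact_force: [-1.3, 0.8, -3.3]
finger_gap: 0.022
gripper_force: 12.0
```

```bash
python3 - <<'E'
from h import *
t=snapshot("top")
c2=lambda x,y,z: onz(t,145+(x+.5)/6-.5,165+(y+.5)/6-.5,z).round(4)
print(c2(60,323,.076),c2(660,316,.076), c2(60,342,.076))
o=readout.observe(); print(o["ee_pos"])
s=snapshot("side"); X=np.array([.553-.0345-.088*.026,.1865+.088,.006])
f=lambda X:((proj(s,X)-[190,210])*5).round()
print("expected foot back edge ends",f(X+[0,.035,0]),f(X-[0,.035,0]),"walltop",f([.491,.3085,.076]),f([.493,.2385,.076]))
cv2.imwrite("pics/b2.png",cv2.resize(s["frame"][210:310,190:310,::-1],None,fx=5,fy=5,interpolation=cv2.INTER_CUBIC))
E
```

```text
[0.4885 0.3673 0.076 ] [0.4932 0.006  0.076 ] [0.4772 0.367  0.076 ]
[0.50443645 0.2653378  0.11834997]
expected foot back edge ends [356. 409.] [363. 310.] walltop [399. 354.] [401. 253.]
```

View pics/b2.png

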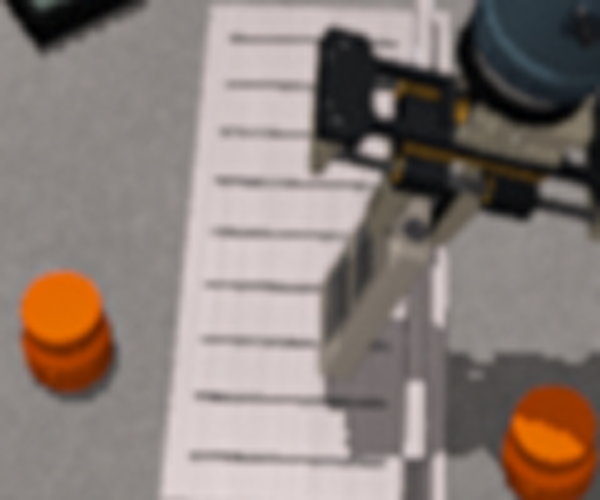

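The brick is above the plate with its foot at (340,375) and the wall face just to its right. Now I'll lower it until it touches.

Request:
play_rows([
  {"fingers": 15, "slide": [4, -2, 5], "rot": [0, 0, 0]},
  {"fingers": 15, "slide": [5, -4, 10], "rot": [0, 0, 0]},
  {"fingers": 15, "slide": [5, -6, 16], "rot": [0, 0, 0]},
])

```text
time_s: 19.0
ee_pos: [0.5067, 0.2714, 0.1041]
tool_rot: [2.79, 0.004, 1.594]
contact_force: [-0.1, 0.1, -3.1]
finger_gap: 0.0219
gripper_force: 12.0
```

Request:
play_rows([
  {"fingers": 15, "slide": [0, -0.5, 1.5], "rot": [0, 0, 0]},
  {"fingers": 15, "slide": [0, -1, 3], "rot": [0, 0, 0]},
])

```text
time_s: 19.17
ee_pos: [0.5055, 0.2707, 0.0994]
tool_rot: [2.793, 0.005, 1.594]
contact_force: [-0.1, 0.3, -2.6]
finger_gap: 0.0219
gripper_force: 12.0
```

Request:
play_rows([
  {"fingers": 15, "slide": [0, -0.5, 1.5], "rot": [0, 0, 0]},
  {"fingers": 15, "slide": [0, -1, 3], "rot": [0, 0, 0]},
])

```text
time_s: 19.33
ee_pos: [0.5063, 0.2711, 0.0971]
tool_rot: [2.791, 0.005, 1.594]
contact_force: [-3.9, 2.2, 8.4]
finger_gap: 0.0217
gripper_force: 12.0
```

Request:
play_rows([
  {"fingers": 15, "slide": [0, 0.7, -2], "rot": [0, 0, 0]},
  {"fingers": 15, "slide": [0, -1.2, -2.7], "rot": [0, 0, 0]},
  {"fingers": 15, "slide": [0, -3, -3.4], "rot": [0, 0, 0]},
])

```text
time_s: 19.58
ee_pos: [0.5018, 0.2707, 0.0989]
tool_rot: [2.793, 0.005, 1.594]
contact_force: [0.3, -0.6, -3.1]
finger_gap: 0.0219
gripper_force: 12.0
```

Request:
play_rows([
  {"fingers": 15, "slide": [0, -1, -0.3], "rot": [0, 0, 0]},
  {"fingers": 15, "slide": [0, -2, -0.7], "rot": [0, 0, 0]},
])

```text
time_s: 19.75
ee_pos: [0.4993, 0.2706, 0.0986]
tool_rot: [2.793, 0.005, 1.594]
contact_force: [-0.5, -0.6, -2.1]
finger_gap: 0.0217
gripper_force: 12.0
```

Request:
play_rows([
  {"fingers": 15, "slide": [0, -1, -0.3], "rot": [0, 0, 0]},
  {"fingers": 15, "slide": [0, -2, -0.7], "rot": [0, 0, 0]},
])

```text
time_s: 19.92
ee_pos: [0.4974, 0.2706, 0.0986]
tool_rot: [2.793, 0.005, 1.594]
contact_force: [-0.0, -0.4, -2.2]
finger_gap: 0.022
gripper_force: 12.0
```

Request:
play_rows([
  {"fingers": 15, "slide": [0, -0.8, -0.3], "rot": [0, 0, 0]},
  {"fingers": 15, "slide": [0, -1.5, -0.5], "rot": [0, 0, 0]},
])

```text
time_s: 20.08
ee_pos: [0.4959, 0.2706, 0.0986]
tool_rot: [2.793, 0.005, 1.594]
contact_force: [-0.6, 0.1, -2.5]
finger_gap: 0.022
gripper_force: 12.0
```

Request:
play_rows([
  {"fingers": 15, "slide": [0, -0.8, -0.3], "rot": [0, 0, 0]},
  {"fingers": 15, "slide": [0, -1.5, -0.5], "rot": [0, 0, 0]},
])

```text
time_s: 20.25
ee_pos: [0.4944, 0.2706, 0.0986]
tool_rot: [2.793, 0.005, 1.594]
contact_force: [-0.4, -0.2, -2.5]
finger_gap: 0.0217
gripper_force: 12.0
```

Request:
play_rows([
  {"fingers": 15, "slide": [0, -0.4, 1], "rot": [0, 0, 0]},
  {"fingers": 15, "slide": [0, -0.6, 1.8], "rot": [0, 0, 0]},
])

```text
time_s: 20.42
ee_pos: [0.4948, 0.2709, 0.0972]
tool_rot: [2.792, 0.004, 1.594]
contact_force: [-4.2, 1.1, 6.3]
finger_gap: 0.0217
gripper_force: 12.0
```

Request:
play_rows([
  {"fingers": 15, "slide": [0, -0.4, -1.2], "rot": [0, 0, 0]},
  {"fingers": 15, "slide": [0, -1.8, -1.7], "rot": [0, 0, 0]},
])

```text
time_s: 20.58
ee_pos: [0.4929, 0.2707, 0.098]
tool_rot: [2.791, 0.005, 1.594]
contact_force: [3.9, 0.2, -4.9]
finger_gap: 0.0219
gripper_force: 12.0
```

Request:
play_rows([
  {"fingers": 15, "slide": [0, -0.9, -0.3], "rot": [0, 0, 0]},
  {"fingers": 15, "slide": [0, -1.8, -0.6], "rot": [0, 0, 0]},
])

```text
time_s: 20.75
ee_pos: [0.492, 0.2708, 0.0986]
tool_rot: [2.789, 0.004, 1.594]
contact_force: [5.6, 0.4, -3.5]
finger_gap: 0.022
gripper_force: 12.0
```

```bash
python3 - <<'E'
from h import *
s=snapshot("side")
cv2.imwrite("pics/b3.png",cv2.resize(s["frame"][225:305,230:310,::-1],None,fx=7,fy=7,interpolation=cv2.INTER_CUBIC))
E
```

```text
(no output)
```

View pics/b3.png

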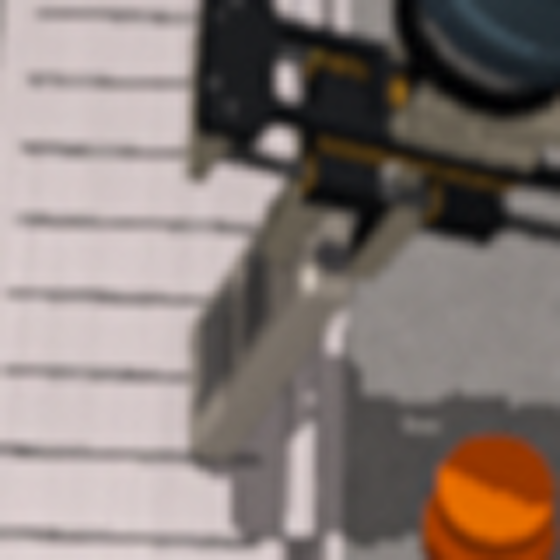

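The brick leans on the wall top at about (300,300), with its foot just above the plate. The x force of about +5 N confirms wall contact.

Request:
play_rows([
  {"fingers": 15, "slide": [0, 0.2, 0.8], "rot": [0, 0, 0]},
  {"fingers": 15, "slide": [0, 0.3, 1.4], "rot": [0, 0, 0]},
])

```text
time_s: 20.97
ee_pos: [0.4925, 0.2709, 0.0975]
tool_rot: [2.79, 0.004, 1.594]
contact_force: [2.2, -1.3, 0.9]
finger_gap: 0.0218
gripper_force: 12.0
```

Request:
play_rows([
  {"fingers": 15, "slide": [0, 0, 0.5], "rot": [0, 0, 0]},
  {"fingers": 15, "slide": [0, 0, 0.8], "rot": [0, 0, 0]},
])

```text
time_s: 21.13
ee_pos: [0.4928, 0.2711, 0.097]
tool_rot: [2.789, 0.004, 1.594]
contact_force: [2.6, 1.1, 5.3]
finger_gap: 0.0218
gripper_force: 12.0
```

Request:
play_rows([
  {"fingers": 25, "slide": [0, 0, 0], "rot": [0, 0, 0]},
  {"fingers": 30, "slide": [0, 0, 0], "rot": [0, 0, 0]},
  {"fingers": 36, "slide": [0, 0, 0], "rot": [0, 0, 0]},
  {"fingers": 36, "slide": [0, 0, 0], "rot": [0, 0, 0]},
  {"fingers": 36, "slide": [0, 0, -5], "rot": [0, 0, 0]},
])

```text
time_s: 21.55
ee_pos: [0.4883, 0.2699, 0.0989]
tool_rot: [2.796, 0.006, 1.594]
contact_force: [0.1, -0.2, 0.2]
finger_gap: 0.0358
gripper_force: 0.0
```

Request:
play_rows([
  {"fingers": 36, "slide": [0, 0, -20], "rot": [0, 0, 0]},
  {"fingers": 36, "slide": [0, 0, -50], "rot": [0, 0, 0]},
  {"fingers": 40, "slide": [0, 0, -85], "rot": [0, 0, 0]},
  {"fingers": 40, "slide": [0, 0, -115], "rot": [0, 0, 0]},
  {"fingers": 40, "slide": [-20, 0, -130], "rot": [0, 0, 0]},
])

```text
time_s: 21.97
ee_pos: [0.4459, 0.2525, 0.2269]
tool_rot: [2.788, 0.002, 1.597]
contact_force: [1.8, 0.3, -0.5]
finger_gap: 0.0401
gripper_force: 0.0
```

Request:
play_rows([
  {"fingers": 40, "slide": [-38, 0, 0], "rot": [0.08, 0, 0.03]},
  {"fingers": 40, "slide": [-76, 0, 0], "rot": [0.16, 0, 0.03]},
  {"fingers": 40, "slide": [-114, 0, 0], "rot": [0.24, 0, 0.03]},
  {"fingers": 40, "slide": [-152, 0, 0], "rot": [0.32, 0, 0.03]},
  {"fingers": 40, "slide": [-190, 0, 0], "rot": [0.349, 0, 0.03]},
])

```text
time_s: 22.38
ee_pos: [0.4509, 0.0582, 0.2243]
tool_rot: [-3.139, -0.001, 1.565]
contact_force: [1.0, -0.6, -1.0]
finger_gap: 0.04
gripper_force: 0.0
```

```bash
cat >> h.py <<'E'
def whites():
    t=snapshot("top"); s=snapshot("side")
    H=hsv(s); g=(H[:,:,0]>45)&(H[:,:,0]<75)&(H[:,:,1]>150)
    for c,st,_ in blobs(g,10):
        p=onz(s,*c,.062)
        if .3<p[0]<.7 and abs(p[1])<.45: print("jar",p)
    f=t["frame"].astype(int).min(2)>165
    for c,st,m in blobs(f,20):
        p=onz(t,*c,.146)
        if .42<p[0]<.68 and -.4<p[1]<.36: print("white",c.round(1),st,p.round(4))
    return t,s
E
python3 - <<'E'
from h import *
o=readout.observe(); print(o["ee_pos"],o["tool_rot"])
t,s=whites()
# ascii-free brightness profile across expected brick location in side view
X0=np.array([.553-.0023,.1865+.086,0])
u=lambda bx,by,z: proj(s,X0+[bx,by,z]).round(1)
print("exp foot ends",u(-.0345,.035,.006),u(-.0345,-.035,.006),"top back ends",u(-.0345-.0479,.035,.1376),u(-.0345-.0479,-.035,.1376),"top front",u(-.0345-.0479+.0207,.035,.145),u(-.0345-.0479+.0207,-.035,.145))
g=cv2.cvtColor(s["frame"],cv2.COLOR_RGB2GRAY)
e=cv2.Canny(g,40,100)[235:300,245:300]
for r in e[::2]: print("".join(".#"[v>0] for v in r))
E
```

```text
[0.45091086 0.05819995 0.2242594 ] [-3.13909820e+00 -1.01774218e-03  1.56460906e+00]
jar [ 0.49890074 -0.13222143  0.062     ]
jar [ 0.42550598 -0.14070488  0.062     ]
jar [ 0.3917874  -0.13600814  0.062     ]
white [350.2 174.4] [344 172  13   6  74] [ 0.6387 -0.3225  0.146 ]
white [204.5 194.2] [ 159  179   99   42 2407] [0.5706 0.177  0.146 ]
white [349.6 193.5] [342 191  15   6  82] [ 0.5731 -0.319   0.146 ]
white [234.1 210. ] [230 208   9   5  44] [0.5167 0.0751 0.146 ]
white [170.9 220.6] [153 219  33   6 118] [0.4803 0.2905 0.146 ]
exp foot ends [261.2 291.2] [262.5 271.4] top back ends [278.3 270.3] [279.1 249.7] top front [271.1 268.5] [272.2 247.9]Traceback (most recent call last):
  File "<stdin>", line 10, in <module>
  File "<stdin>", line 10, in <genexpr>
TypeError: string indices must be integers, not 'numpy.bool'
```

Request:
play_rows([
  {"fingers": 40, "slide": [-37, 12, 0], "rot": [0, 0, 0]},
  {"fingers": 40, "slide": [-74, 24, 0], "rot": [0, 0, 0]},
  {"fingers": 40, "slide": [-111, 36, 0], "rot": [0, 0, 0]},
  {"fingers": 40, "slide": [-148, 48, 0], "rot": [0, 0, 0]},
  {"fingers": 40, "slide": [-184, 60, 0], "rot": [0, 0, 0]},
])

```text
time_s: 22.9
ee_pos: [0.509, -0.1248, 0.2238]
tool_rot: [3.141, -0.0, 1.566]
contact_force: [1.1, 0.3, 0.3]
finger_gap: 0.0401
gripper_force: 0.0
```

Request:
play_rows([
  {"fingers": 40, "slide": [-37, 12, 0], "rot": [0, 0, 0]},
  {"fingers": 40, "slide": [-74, 24, 0], "rot": [0, 0, 0]},
  {"fingers": 40, "slide": [-111, 36, 0], "rot": [0, 0, 0]},
  {"fingers": 40, "slide": [-148, 48, 0], "rot": [0, 0, 0]},
  {"fingers": 40, "slide": [-180, 61, 20], "rot": [0, 0, 0]},
])

```text
time_s: 23.32
ee_pos: [0.5711, -0.3072, 0.2075]
tool_rot: [3.136, 0.005, 1.565]
contact_force: [1.1, -0.4, 0.5]
finger_gap: 0.0405
gripper_force: 0.0
```

```bash
python3 - <<'E'
from h import *
t,s=whites()
goto([.573,-.308,.095])
g=cv2.cvtColor(s["frame"],cv2.COLOR_RGB2GRAY)[243:297,252:296]
for r in g[::2]: print("".join("%x"%(v//16) for v in r))
E
```

```text
jar [ 0.49148745 -0.13420514  0.062     ]
jar [ 0.4062193  -0.13905651  0.062     ]
white [209.9 200.1] [ 153  179  106   46 3590] [0.5505 0.1582 0.146 ]
slide [ -0.8   5.1 103.8] rot [0. 0. 0.]
cccccccccccccccccccaaccb8aba8888888888888888
ccccbccccbbccccccccbacca9bba8888888888888998
aaaaaaaa988998999bcbacca9bba8888888888888888
cccccccccccccccccccbacca9bba8888888888888888
ccccccccccccccccccca9bddccba8888888888888888
ccccccccccccccccccb99bddddcb9888888888899888
ccccccccccccccccba989cddddcb9888888888888888
aa9999a9988888889888acddddcb9888888888888888
ccccccccccccba978888acddddcb9888888888889888
cccccccccccca8557888acddccca9888888888888888
ccccccccccb9654578889ab878998888888888888888
ccccccccca8764467888ab8556678888888888888888
999999a9866765468888acca87778888888888888888
cccccb96546764468888acccccca8888888888888888
ccccb864456764468888777789988888888888888888
cccca854456754578887666679988888888888888888
cccca85445676678876666669cb88888888888888888
bccba754457888877666666689978888888888888888
aaa98754467888766666666676666788888888888888
cccb9755688876666666676677654678888888888888
cccb9767887766666668aa9766654688888888888888
cccb9888776666666679ddb766654688888888888888
cccb9887666666677679ccb766654688888888888888
a999876666655666767accb766655688888888888888
bbba777666655556667accb766654688888888888888
ccccccca98777766667accb766654688888888887888
ccccccccccccccaa978accb766644688888888876788
```

Request:
play_rows([
  {"fingers": 40, "slide": [0, 3, 0], "rot": [0, 0, 0]},
  {"fingers": 40, "slide": [0, 3, 30], "rot": [0, 0, 0]},
  {"fingers": 40, "slide": [0, 3, 60], "rot": [0, 0, 0]},
  {"fingers": 40, "slide": [0, 3, 90], "rot": [0, 0, 0]},
  {"fingers": 40, "slide": [0, 3, 105], "rot": [0, 0, 0]},
])

```text
time_s: 23.83
ee_pos: [0.5707, -0.3008, 0.0963]
tool_rot: [-3.139, -0.003, 1.567]
contact_force: [-0.3, 0.0, -0.1]
finger_gap: 0.0401
gripper_force: 0.0
```

Request:
play_rows([
  {"fingers": 15, "slide": [0, 0, 0], "rot": [0, 0, 0]},
  {"fingers": 15, "slide": [0, 0, 0], "rot": [0, 0, 0]},
  {"fingers": 15, "slide": [0, 0, 0], "rot": [0, 0, 0]},
  {"fingers": 15, "slide": [0, 0, 0], "rot": [0, 0, 0]},
  {"fingers": 15, "slide": [0, 0, 0], "rot": [0, 0, 0]},
], newtons=12)

```text
time_s: 24.25
ee_pos: [0.5732, -0.3047, 0.1012]
tool_rot: [3.138, 0.002, 1.565]
contact_force: [-1.1, 2.2, 4.9]
finger_gap: 0.0218
gripper_force: 12.0
```

Request:
play_rows([
  {"fingers": 15, "slide": [0, 0, -15], "rot": [0, 0, 0]},
  {"fingers": 15, "slide": [0, 0, -42], "rot": [0, 0, 0]},
  {"fingers": 15, "slide": [0, 0, -72], "rot": [0, 0, 0]},
  {"fingers": 15, "slide": [0, 0, -102], "rot": [0, 0, 0]},
  {"fingers": 15, "slide": [0, 0, -130], "rot": [0, 0, 0]},
])

```text
time_s: 24.67
ee_pos: [0.5719, -0.3047, 0.2311]
tool_rot: [3.14, 0.001, 1.565]
contact_force: [-0.3, -1.3, -0.8]
finger_gap: 0.0219
gripper_force: 12.0
```

Request:
play_rows([
  {"fingers": 15, "slide": [30, -4, 0], "rot": [0, 0, 0]},
  {"fingers": 15, "slide": [67, -9, 0], "rot": [0, 0, 0]},
  {"fingers": 15, "slide": [105, -15, 0], "rot": [0, 0, 0]},
  {"fingers": 15, "slide": [143, -20, 0], "rot": [0, 0, 0]},
  {"fingers": 15, "slide": [181, -26, 0], "rot": [0, 0, 0]},
])

```text
time_s: 25.08
ee_pos: [0.5466, -0.1221, 0.2294]
tool_rot: [3.14, 0.0, 1.564]
contact_force: [0.4, 0.1, -1.2]
finger_gap: 0.0223
gripper_force: 12.0
```

Request:
play_rows([
  {"fingers": 15, "slide": [38, -5, 0], "rot": [0, 0, 0]},
  {"fingers": 15, "slide": [76, -11, 0], "rot": [0, 0, 0]},
  {"fingers": 15, "slide": [114, -16, 0], "rot": [0, 0, 0]},
  {"fingers": 15, "slide": [152, -22, 0], "rot": [0, 0, 0]},
  {"fingers": 15, "slide": [190, -28, 0], "rot": [0, 0, 0]},
])

```text
time_s: 25.5
ee_pos: [0.5196, 0.0684, 0.2295]
tool_rot: [3.14, 0.0, 1.564]
contact_force: [1.7, 0.3, -2.1]
finger_gap: 0.0219
gripper_force: 12.0
```

Request:
play_rows([
  {"fingers": 15, "slide": [30, -5, 0], "rot": [-0.08, 0, -0.03]},
  {"fingers": 15, "slide": [60, -10, 0], "rot": [-0.16, 0, -0.03]},
  {"fingers": 15, "slide": [90, -15, 0], "rot": [-0.24, 0, -0.03]},
  {"fingers": 15, "slide": [110, -16, 0], "rot": [-0.32, 0, -0.03]},
  {"fingers": 15, "slide": [117, -16, 0], "rot": [-0.349, 0, -0.03]},
])

```text
time_s: 25.92
ee_pos: [0.5021, 0.1867, 0.2291]
tool_rot: [2.789, 0.003, 1.597]
contact_force: [-0.6, 0.4, -1.9]
finger_gap: 0.0219
gripper_force: 12.0
```

```bash
python3 - <<'E'
from h import *
o=readout.observe(); print(o["ee_pos"],o["tool_rot"],o["gripper_force"])
goto([.503,.183,.110])
E
```

```text
[0.50205443 0.18666245 0.2291422 ] [2.78896007 0.00341768 1.59723509] 11.996068060398102
slide [ -3.3 -40.4 112.1] rot [0. 0. 0.]
```

Request:
play_rows([
  {"fingers": 15, "slide": [-1, -12, 34], "rot": [0, 0, 0]},
  {"fingers": 15, "slide": [-3, -24, 68], "rot": [0, 0, 0]},
  {"fingers": 15, "slide": [-4, -35, 98], "rot": [0, 0, 0]},
  {"fingers": 15, "slide": [-4, -40, 112], "rot": [0, 0, 0]},
  {"fingers": 15, "slide": [-4, -40, 112], "rot": [0, 0, 0]},
])

```text
time_s: 26.33
ee_pos: [0.5022, 0.1785, 0.1059]
tool_rot: [2.8, 0.006, 1.594]
contact_force: [0.0, -0.2, -2.4]
finger_gap: 0.022
gripper_force: 12.0
```

Request:
play_rows([
  {"fingers": 15, "slide": [0, -0.7, 2], "rot": [0, 0, 0]},
  {"fingers": 15, "slide": [0, -1.3, 4], "rot": [0, 0, 0]},
  {"fingers": 15, "slide": [0, -1.3, 4], "rot": [0, 0, 0]},
])

```text
time_s: 26.58
ee_pos: [0.5071, 0.1794, 0.1072]
tool_rot: [2.79, 0.005, 1.594]
contact_force: [0.3, 1.2, -1.6]
finger_gap: 0.0222
gripper_force: 12.0
```

Request:
play_rows([
  {"fingers": 15, "slide": [0, -0.5, 1.5], "rot": [0, 0, 0]},
  {"fingers": 15, "slide": [0, -0.9, 2.5], "rot": [0, 0, 0]},
])

```text
time_s: 26.75
ee_pos: [0.5067, 0.1793, 0.104]
tool_rot: [2.79, 0.005, 1.594]
contact_force: [-0.6, 0.1, -1.9]
finger_gap: 0.022
gripper_force: 12.0
```

Request:
play_rows([
  {"fingers": 15, "slide": [2, -3, -1], "rot": [0, 0, 0]},
  {"fingers": 15, "slide": [3, -6, -2.1], "rot": [0, 0, 0]},
  {"fingers": 15, "slide": [3, -8.5, -3.1], "rot": [0, 0, 0]},
])

```text
time_s: 27.0
ee_pos: [0.4962, 0.1822, 0.1029]
tool_rot: [2.793, 0.005, 1.594]
contact_force: [0.1, 0.0, -1.6]
finger_gap: 0.022
gripper_force: 12.0
```

Request:
play_rows([
  {"fingers": 15, "slide": [0, -1, -0.3], "rot": [0, 0, 0]},
  {"fingers": 15, "slide": [0, -2, -0.7], "rot": [0, 0, 0]},
])

```text
time_s: 27.17
ee_pos: [0.4942, 0.182, 0.1029]
tool_rot: [2.793, 0.005, 1.594]
contact_force: [0.3, -0.3, -1.5]
finger_gap: 0.0219
gripper_force: 12.0
```

Request:
play_rows([
  {"fingers": 15, "slide": [0, -0.8, -0.3], "rot": [0, 0, 0]},
  {"fingers": 15, "slide": [0, -1.5, -0.5], "rot": [0, 0, 0]},
])

```text
time_s: 27.33
ee_pos: [0.4935, 0.182, 0.1032]
tool_rot: [2.791, 0.005, 1.594]
contact_force: [1.8, 0.6, -1.5]
finger_gap: 0.0218
gripper_force: 12.0
```

Wall contact has begun. Now to lower the foot.

Request:
play_rows([
  {"fingers": 15, "slide": [0, -0.6, 0.6], "rot": [0, 0, 0]},
  {"fingers": 15, "slide": [0, -0.7, 1.4], "rot": [0, 0, 0]},
])

```text
time_s: 27.5
ee_pos: [0.4938, 0.182, 0.102]
tool_rot: [2.79, 0.005, 1.594]
contact_force: [2.4, 1.0, -0.2]
finger_gap: 0.0221
gripper_force: 12.0
```

Request:
play_rows([
  {"fingers": 15, "slide": [0, 0, 0.6], "rot": [0, 0, 0]},
  {"fingers": 15, "slide": [0, 0, 1], "rot": [0, 0, 0]},
])

```text
time_s: 27.67
ee_pos: [0.4942, 0.182, 0.1009]
tool_rot: [2.791, 0.005, 1.594]
contact_force: [2.2, -0.8, 1.4]
finger_gap: 0.0217
gripper_force: 12.0
```

Request:
play_rows([
  {"fingers": 15, "slide": [0, 0, 0.5], "rot": [0, 0, 0]},
  {"fingers": 15, "slide": [0, 0, 1], "rot": [0, 0, 0]},
])

```text
time_s: 27.83
ee_pos: [0.4945, 0.182, 0.0999]
tool_rot: [2.791, 0.005, 1.594]
contact_force: [1.6, 0.7, 3.4]
finger_gap: 0.0222
gripper_force: 12.0
```

Request:
play_rows([
  {"fingers": 15, "slide": [0, 0, 0.5], "rot": [0, 0, 0]},
  {"fingers": 15, "slide": [0, 0, 1], "rot": [0, 0, 0]},
])

```text
time_s: 28.0
ee_pos: [0.4948, 0.1819, 0.0996]
tool_rot: [2.79, 0.005, 1.594]
contact_force: [-3.2, -1.3, 12.1]
finger_gap: 0.0217
gripper_force: 12.0
```

Request:
play_rows([
  {"fingers": 25, "slide": [0, 0, 0], "rot": [0, 0, 0]},
  {"fingers": 30, "slide": [0, 0, 0], "rot": [0, 0, 0]},
  {"fingers": 36, "slide": [0, 0, 0], "rot": [0, 0, 0]},
  {"fingers": 36, "slide": [0, 0, 0], "rot": [0, 0, 0]},
  {"fingers": 36, "slide": [0, 0, -5], "rot": [0, 0, 0]},
])

```text
time_s: 28.42
ee_pos: [0.491, 0.1816, 0.1019]
tool_rot: [2.796, 0.006, 1.594]
contact_force: [-0.8, 0.8, 0.2]
finger_gap: 0.0358
gripper_force: 0.0
```

Request:
play_rows([
  {"fingers": 36, "slide": [0, 0, -20], "rot": [0, 0, 0]},
  {"fingers": 36, "slide": [0, 0, -50], "rot": [0, 0, 0]},
  {"fingers": 40, "slide": [0, 0, -85], "rot": [0, 0, 0]},
  {"fingers": 40, "slide": [0, 0, -115], "rot": [0, 0, 0]},
  {"fingers": 40, "slide": [-20, 0, -130], "rot": [0, 0, 0]},
])

```text
time_s: 28.83
ee_pos: [0.4483, 0.1636, 0.2295]
tool_rot: [2.788, 0.003, 1.597]
contact_force: [0.6, 0.1, 0.8]
finger_gap: 0.0399
gripper_force: 0.0
```

Request:
play_rows([
  {"fingers": 40, "slide": [-38, 0, 0], "rot": [0.08, 0, 0.03]},
  {"fingers": 40, "slide": [-76, 0, 0], "rot": [0.16, 0, 0.03]},
  {"fingers": 40, "slide": [-114, 0, 0], "rot": [0.24, 0, 0.03]},
  {"fingers": 40, "slide": [-152, 0, 0], "rot": [0.32, 0, 0.03]},
  {"fingers": 40, "slide": [-190, 0, 0], "rot": [0.349, 0, 0.03]},
])

```text
time_s: 29.25
ee_pos: [0.4535, -0.0307, 0.227]
tool_rot: [-3.139, -0.001, 1.564]
contact_force: [1.9, 0.3, 0.3]
finger_gap: 0.0402
gripper_force: 0.0
```

Request:
play_rows([
  {"fingers": 40, "slide": [-31, 20, 0], "rot": [0, 0, 0]},
  {"fingers": 40, "slide": [-62, 41, 0], "rot": [0, 0, 0]},
  {"fingers": 40, "slide": [-93, 62, 0], "rot": [0, 0, 0]},
  {"fingers": 40, "slide": [-124, 83, 0], "rot": [0, 0, 0]},
  {"fingers": 40, "slide": [-155, 104, 0], "rot": [0, 0, 0]},
])

```text
time_s: 29.67
ee_pos: [0.5561, -0.1857, 0.2263]
tool_rot: [-3.141, -0.0, 1.564]
contact_force: [0.5, 0.3, -0.2]
finger_gap: 0.0399
gripper_force: 0.0
```

```bash
python3 - <<'E'
from h import *
t,s=whites()
goto([.637,-.310,.203])
g=cv2.cvtColor(s["frame"],cv2.COLOR_RGB2GRAY)[220:297,248:290]
for r in g[::2]: print("".join("%x"%(v//16) for v in r))
E
```

```text
jar [ 0.49065996 -0.13313938  0.062     ]
jar [ 0.40534922 -0.13888278  0.062     ]
white [210.  199.2] [ 153  179  105   46 3358] [0.5533 0.1579 0.146 ]
slide [-120.5   80.9   21.8] rot [0. 0. 0.]
cccccccccbcccbbbbbbbbbcbbbcb99bb9888888888
cccccccccccccccccccbcccbabccbbba8888888888
cccccccccccccccccccccccbaaddddcb9888888888
9aaaaabbbbbbbbbbbbbbbba98addddcb9888888888
bbbbaaaaaaaa99999a9988888bddddcb9888888888
cccccccccccccccccccb98889bddddcb9888888888
cccccccccccccccccba768889bddcccb9888888888
ccccccccccccccccb96468889aa867899888888888
aa999999999aaaaa965468889aa865678888888888
cccccccccbbbba97764468889bddbaa98888888888
ccccccccccccb96566456888899abbba8888888888
cccccccccccb854576456888766667898888888888
ccccccccccb854467556787766667aba8888888888
899a9999998754467668876666668bba9888888888
cccccccccb9754468888766666668bba8888888888
cccccccccb9744568876666679bbaaa98888888888
cccccccccb965578876666679bddddca6788888888
cccccccccb866787766667889bddddca6688888888
99aaaa9aa987787666667888acddddca6688888888
ccccccbbba88776666778888acddddca6688888888
cccccccccb87666667767888acddddca6688888888
cccccccccb866666655578889bcbbbb96688888888
cccccccccccba987644578889a9666765688888888
bbbbbbcccccca87764468888aca766655688888888
aaaaaaaaa987656764468888addcba975688888888
ccccccccca7544675446888889aabbb97788888888
cccccccca854456754568887766667878888888888
cccccccca85445675567887666668bb88888888888
cccccccca85445676788776666679bb88888888888
888999998754457888776666666677768888888888
cccccccb9754568887666666676677655688888888
cccccccb9656788766666666777667654688888888
cccccccb9778877666666679ccb766654688888888
cccccccb9887766666666679ccb766654688888888
cccccccb987666666667767accb766654688888888
aa999988766666544456667accb766654688888888
dccccccbaa9766666666667accb766654688888888
ccdccccccccccaaaa987767accb766644688888888
ccdccccccccccccccccccaaacca766644688888888
```

Request:
play_rows([
  {"fingers": 40, "slide": [-34, 23, 0], "rot": [0, 0, 0]},
  {"fingers": 40, "slide": [-68, 46, 0], "rot": [0, 0, 0]},
  {"fingers": 40, "slide": [-100, 68, 0], "rot": [0, 0, 0]},
  {"fingers": 40, "slide": [-121, 82, 0], "rot": [0, 0, 0]},
  {"fingers": 40, "slide": [-121, 82, 20], "rot": [0, 0, 0]},
])

```text
time_s: 30.18
ee_pos: [0.6399, -0.3108, 0.209]
tool_rot: [3.136, 0.005, 1.562]
contact_force: [-0.6, 0.9, 0.2]
finger_gap: 0.04
gripper_force: 0.0
```

```bash
python3 - <<'E'
from h import *
s=snapshot("side")
goto([.638,-.308,.097])
f=s["frame"].astype(int).min(2)>150
for c,st,m in blobs(f,8):
    p=onz(s,*c,.146)
    if .45<p[0]<.7 and -.45<p[1]<-.2: print(c,st,p)
E
```

```text
slide [ -1.3   1.6 105.1] rot [0. 0. 0.]
[240.07407407 120.40740741] [238 118   5   6  27] [ 0.63643715 -0.33087508  0.146     ]
```

Request:
play_rows([
  {"fingers": 40, "slide": [0, 0, 0], "rot": [0, 0, 0]},
  {"fingers": 40, "slide": [0, 0, 30], "rot": [0, 0, 0]},
  {"fingers": 40, "slide": [0, 0, 60], "rot": [0, 0, 0]},
  {"fingers": 40, "slide": [0, 0, 90], "rot": [0, 0, 0]},
  {"fingers": 40, "slide": [0, 0, 107], "rot": [0, 0, 0]},
])

```text
time_s: 30.65
ee_pos: [0.6351, -0.3029, 0.0973]
tool_rot: [-3.138, -0.003, 1.566]
contact_force: [0.0, 0.2, -1.3]
finger_gap: 0.0401
gripper_force: 0.0
```

Request:
play_rows([
  {"fingers": 15, "slide": [0, 0, 0], "rot": [0, 0, 0]},
  {"fingers": 15, "slide": [0, 0, 0], "rot": [0, 0, 0]},
  {"fingers": 15, "slide": [0, 0, 0], "rot": [0, 0, 0]},
  {"fingers": 15, "slide": [0, 0, 0], "rot": [0, 0, 0]},
  {"fingers": 15, "slide": [0, 0, 0], "rot": [0, 0, 0]},
], newtons=12)

```text
time_s: 31.07
ee_pos: [0.6382, -0.3058, 0.1023]
tool_rot: [3.138, 0.002, 1.565]
contact_force: [0.0, 1.7, 5.5]
finger_gap: 0.0219
gripper_force: 12.0
```

Request:
play_rows([
  {"fingers": 15, "slide": [0, 0, -15], "rot": [0, 0, 0]},
  {"fingers": 15, "slide": [0, 0, -42], "rot": [0, 0, 0]},
  {"fingers": 15, "slide": [0, 0, -72], "rot": [0, 0, 0]},
  {"fingers": 15, "slide": [0, 0, -102], "rot": [0, 0, 0]},
  {"fingers": 15, "slide": [0, 0, -132], "rot": [0, 0, 0]},
])

```text
time_s: 31.48
ee_pos: [0.6366, -0.3054, 0.233]
tool_rot: [-3.141, -0.0, 1.565]
contact_force: [1.4, -0.7, -2.6]
finger_gap: 0.0219
gripper_force: 12.0
```

Request:
play_rows([
  {"fingers": 15, "slide": [29, -10, 0], "rot": [0, 0, 0]},
  {"fingers": 15, "slide": [62, -21, 0], "rot": [0, 0, 0]},
  {"fingers": 15, "slide": [96, -33, 0], "rot": [0, 0, 0]},
  {"fingers": 15, "slide": [130, -44, 0], "rot": [0, 0, 0]},
  {"fingers": 15, "slide": [165, -56, 0], "rot": [0, 0, 0]},
])

```text
time_s: 31.9
ee_pos: [0.5811, -0.1391, 0.2318]
tool_rot: [3.141, 0.0, 1.564]
contact_force: [0.7, 0.2, -3.2]
finger_gap: 0.0217
gripper_force: 12.0
```

Request:
play_rows([
  {"fingers": 15, "slide": [33, -11, 0], "rot": [0, 0, 0]},
  {"fingers": 15, "slide": [66, -22, 0], "rot": [0, 0, 0]},
  {"fingers": 15, "slide": [99, -33, 0], "rot": [0, 0, 0]},
  {"fingers": 15, "slide": [132, -44, 0], "rot": [0, 0, 0]},
  {"fingers": 15, "slide": [165, -56, 0], "rot": [0, 0, 0]},
])

```text
time_s: 32.32
ee_pos: [0.5261, 0.0265, 0.232]
tool_rot: [3.141, 0.0, 1.564]
contact_force: [0.0, 0.6, -3.4]
finger_gap: 0.0222
gripper_force: 12.0
```

Request:
play_rows([
  {"fingers": 15, "slide": [18, -6, 0], "rot": [-0.08, 0, -0.03]},
  {"fingers": 15, "slide": [36, -12, 0], "rot": [-0.16, 0, -0.03]},
  {"fingers": 15, "slide": [54, -18, 0], "rot": [-0.24, 0, -0.03]},
  {"fingers": 15, "slide": [66, -22, 0], "rot": [-0.32, 0, -0.03]},
  {"fingers": 15, "slide": [72, -24, 0], "rot": [-0.349, 0, -0.03]},
])

```text
time_s: 32.73
ee_pos: [0.5, 0.099, 0.2312]
tool_rot: [2.79, 0.004, 1.596]
contact_force: [-0.6, -0.7, -3.6]
finger_gap: 0.0217
gripper_force: 12.0
```

```bash
python3 - <<'E'
from h import *
o=readout.observe(); print(o["ee_pos"],o["tool_rot"],o["gripper_force"])
goto([.507,.094,.110])
E
```

```text
[0.50003601 0.09904882 0.23116563] [2.79043521 0.00438584 1.59598988] 11.996640712022781
slide [ -4.7 -35.3 116.1] rot [0. 0. 0.]
```

Request:
play_rows([
  {"fingers": 15, "slide": [0, -10, 34], "rot": [0, 0, 0]},
  {"fingers": 15, "slide": [-1, -20, 68], "rot": [0, 0, 0]},
  {"fingers": 15, "slide": [-2, -30, 100], "rot": [0, 0, 0]},
  {"fingers": 15, "slide": [-2, -35, 116], "rot": [0, 0, 0]},
  {"fingers": 15, "slide": [-2, -35, 116], "rot": [0, 0, 0]},
])

```text
time_s: 33.15
ee_pos: [0.5061, 0.0948, 0.1061]
tool_rot: [2.802, 0.005, 1.594]
contact_force: [0.1, -0.6, -2.5]
finger_gap: 0.022
gripper_force: 12.0
```

Request:
play_rows([
  {"fingers": 15, "slide": [0, -0.7, 2], "rot": [0, 0, 0]},
  {"fingers": 15, "slide": [0, -1.5, 4.5], "rot": [0, 0, 0]},
  {"fingers": 15, "slide": [0, -1.5, 4.5], "rot": [0, 0, 0]},
])

```text
time_s: 33.4
ee_pos: [0.5115, 0.0946, 0.1072]
tool_rot: [2.79, 0.005, 1.594]
contact_force: [-0.0, 0.5, -2.4]
finger_gap: 0.0219
gripper_force: 12.0
```

Request:
play_rows([
  {"fingers": 15, "slide": [0, -4, 0], "rot": [0, 0, 0]},
  {"fingers": 15, "slide": [0, -8, -0.7], "rot": [0, 0, 0]},
  {"fingers": 15, "slide": [0, -12.3, -1.3], "rot": [0, 0, 0]},
])

```text
time_s: 33.65
ee_pos: [0.4982, 0.0944, 0.1033]
tool_rot: [2.792, 0.005, 1.594]
contact_force: [0.0, -0.6, -2.4]
finger_gap: 0.0219
gripper_force: 12.0
```

Request:
play_rows([
  {"fingers": 15, "slide": [0, -1, -0.3], "rot": [0, 0, 0]},
  {"fingers": 15, "slide": [0, -2, -0.7], "rot": [0, 0, 0]},
])

```text
time_s: 33.82
ee_pos: [0.496, 0.0944, 0.1029]
tool_rot: [2.792, 0.005, 1.594]
contact_force: [0.2, 0.2, -2.9]
finger_gap: 0.022
gripper_force: 12.0
```

Request:
play_rows([
  {"fingers": 15, "slide": [0, -0.8, -0.3], "rot": [0, 0, 0]},
  {"fingers": 15, "slide": [0, -1.5, -0.5], "rot": [0, 0, 0]},
])

```text
time_s: 33.98
ee_pos: [0.4955, 0.0943, 0.1033]
tool_rot: [2.79, 0.005, 1.594]
contact_force: [2.4, 0.0, -2.7]
finger_gap: 0.0221
gripper_force: 12.0
```

Wall contact again. I'll lower the foot as before.

Request:
play_rows([
  {"fingers": 15, "slide": [0, -0.6, 1], "rot": [0, 0, 0]},
  {"fingers": 15, "slide": [0, -0.7, 2], "rot": [0, 0, 0]},
])

```text
time_s: 34.15
ee_pos: [0.4961, 0.0942, 0.1015]
tool_rot: [2.789, 0.005, 1.594]
contact_force: [2.3, -1.3, -0.1]
finger_gap: 0.0218
gripper_force: 12.0
```

Request:
play_rows([
  {"fingers": 15, "slide": [0, 0, 0.6], "rot": [0, 0, 0]},
  {"fingers": 15, "slide": [0, 0, 1.2], "rot": [0, 0, 0]},
])

```text
time_s: 34.32
ee_pos: [0.4966, 0.0941, 0.1009]
tool_rot: [2.789, 0.006, 1.594]
contact_force: [-4.4, -2.6, 14.3]
finger_gap: 0.022
gripper_force: 12.0
```

Request:
play_rows([
  {"fingers": 25, "slide": [0, 0, 0], "rot": [0, 0, 0]},
  {"fingers": 30, "slide": [0, 0, 0], "rot": [0, 0, 0]},
  {"fingers": 36, "slide": [0, 0, 0], "rot": [0, 0, 0]},
  {"fingers": 36, "slide": [0, 0, 0], "rot": [0, 0, 0]},
  {"fingers": 36, "slide": [0, 0, -5], "rot": [0, 0, 0]},
])

```text
time_s: 34.73
ee_pos: [0.4924, 0.0943, 0.103]
tool_rot: [2.795, 0.005, 1.594]
contact_force: [-0.2, 0.6, 0.0]
finger_gap: 0.0355
gripper_force: 0.0
```

Request:
play_rows([
  {"fingers": 36, "slide": [0, 0, -20], "rot": [0, 0, 0]},
  {"fingers": 36, "slide": [0, 0, -50], "rot": [0, 0, 0]},
  {"fingers": 40, "slide": [0, 0, -85], "rot": [0, 0, 0]},
  {"fingers": 40, "slide": [0, 0, -115], "rot": [0, 0, 0]},
  {"fingers": 40, "slide": [-20, 0, -130], "rot": [0, 0, 0]},
])

```text
time_s: 35.15
ee_pos: [0.4494, 0.0759, 0.2304]
tool_rot: [2.788, 0.005, 1.598]
contact_force: [0.2, 0.1, -0.4]
finger_gap: 0.0402
gripper_force: 0.0
```

Request:
play_rows([
  {"fingers": 0, "slide": [-38, 0, 0], "rot": [0.08, 0, 0.03]},
  {"fingers": 0, "slide": [-76, 0, 0], "rot": [0.16, 0, 0.03]},
  {"fingers": 0, "slide": [-114, 0, 0], "rot": [0.24, 0, 0.03]},
  {"fingers": 0, "slide": [-152, 0, 0], "rot": [0.32, 0, 0.03]},
  {"fingers": 0, "slide": [-190, 0, 0], "rot": [0.349, 0, 0.03]},
])

```text
time_s: 35.57
ee_pos: [0.4546, -0.1184, 0.2278]
tool_rot: [-3.139, -0.0, 1.565]
contact_force: [0.9, 0.5, -0.5]
finger_gap: 0.0113
gripper_force: 0.0
```

```bash
python3 - <<'E'
from h import *
goto([.547,-.139,.060])
E
```

```text
slide [-20.1  93.  167.6] rot [0. 0. 0.]
```

Request:
play_rows([
  {"fingers": 0, "slide": [-10, 35, 0], "rot": [0, 0, 0]},
  {"fingers": 0, "slide": [-20, 70, 0], "rot": [0, 0, 0]},
  {"fingers": 0, "slide": [-20, 93, 0], "rot": [0, 0, 0]},
  {"fingers": 0, "slide": [-20, 93, 0], "rot": [0, 0, 0]},
])

```text
time_s: 35.9
ee_pos: [0.5498, -0.1377, 0.2262]
tool_rot: [3.141, -0.001, 1.564]
contact_force: [-0.2, 0.7, 0.0]
finger_gap: 0.0009
gripper_force: 0.0
```

```bash
python3 - <<'E'
from h import *
s=snapshot("side"); t=snapshot("top")
print(readout.observe()["ee_pos"])
a=cv2.resize(s["frame"][100:310,180:330,::-1],None,fx=2.8,fy=2.8,interpolation=cv2.INTER_CUBIC)
b=cv2.resize(t["frame"][150:270,140:270,::-1],None,fx=2.9,fy=2.9,interpolation=cv2.INTER_CUBIC)
b=cv2.copyMakeBorder(b,0,a.shape[0]-b.shape[0],0,0,cv2.BORDER_CONSTANT)
c=np.hstack([a,b]); print(c.shape); cv2.imwrite("pics/fin.png",c)
E
```

```text
[ 0.54645091 -0.13642405  0.22648741]
(588, 797, 3)
```

View pics/fin.png

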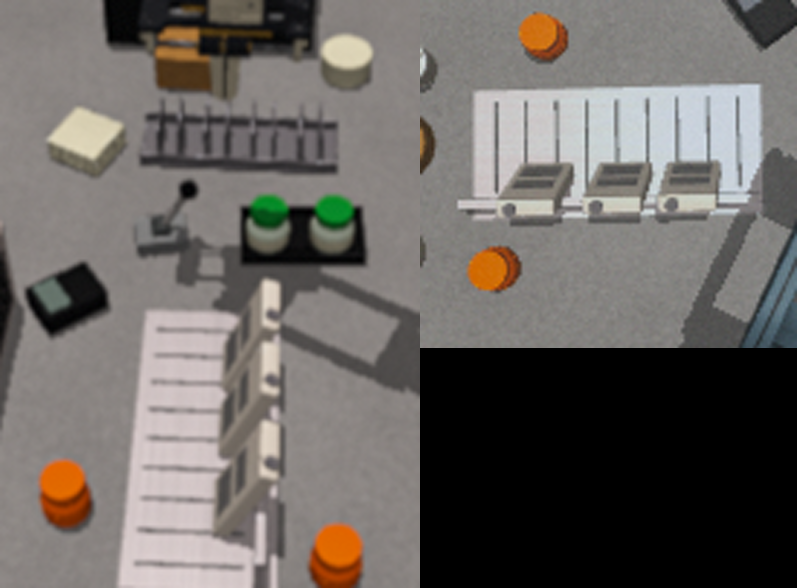

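The left panel shows all three bricks leaning with their cap ends up, the jars upright in the tray, and the lever off with its knob at (188,190). The right panel shows gaps at about x 558–585 and 645–660, so I'll measure those.

```bash
python3 - <<'E'
from h import *
t=snapshot("top")
g=cv2.cvtColor(t["frame"],cv2.COLOR_RGB2GRAY)
for v in range(206,228): print(v,"".join("%x"%(x//16) for x in g[v,165:252]))
# brick top back edge at z~.137, x~.468
for u in (165,175,185,200,240): print(u,onz(t,u,221,.14).round(4))
E
```

```text
206 a6bccccccba7999999999888888acccd7cdcb988888788888777878cdcdd9887667667777766779ccdcd98c
207 a6ccccccc9866666666666667776cccc6cdc9865555555555555776cccdb8765555555555556779cdddc97c
208 b6bccccca8755455555555557775ccdc7cdb8855555555555556776cdddb8755555555555446778cccdd96c
209 a6bccccb87555554555554568765cccc7cc98655545555554547875accc87755555555555556777cdcdcb7c
210 a5bcccc986555545555555678755acdd7cb88666666777776677765accc88877776767767677777cddddb7c
211 a5bccca887787777778877787555cccc7c986666666666555578765ccdb88555555555555557778cdcccb7c
212 a5bccb8765555555555556886556cccc7a885555555555555477756cdd88755555554555545776acccddb7c
213 a5bcc98655445555555447876557cccc7887555454555554557765acdc88866666666676666776acccdcb7c
214 a5bc98655555555555555776556bcccd7777777777777777777765bccb88877778777788778776accccdcac
215 a6bb88877777777777877875557ccccc8777787877788887888756cccb88888787787777877775cdcdcdccc
216 c8b988888888888888888765567ccccb888888878888888888765accd9888887877777777777759aaaaabbb
217 cca887888887888888888765678cccc9777777778778888888765abbaaa9bcccccccccccccccb7cccccc
[... 358 characters left out ...]
ccb7777778777
222 7ac86665bcccccccccccb6678888888bc86667bcccccccccccc7cccc89bb7669bbbbbaa9999aacccccccc87
223 79c96666bcccccccccccb7777bcccccab9777899a8888888887ccdcc8888777888888888888cbbbbbbbb877
224 baba86789898888888887787ccccccccc877777777776666666999886666666665565555558998898888655
225 989988666666666656665655898898889655555555555555555888886555555555555555558888888885555
226 888888555555555555555555788888888555555555555555555788888655578888888888888888888886555
227 888788555555555555555777888888888788888888878887888888888878888888888888888888888865555
165 [0.4789 0.3123 0.14  ]
175 [0.4789 0.2779 0.14  ]
185 [0.479  0.2436 0.14  ]
200 [0.4791 0.1921 0.14  ]
240 [0.4792 0.0551 0.14  ]
```

Gap 1 is about 34 mm and gap 2 about 20 mm. The dryer is still off, so I'll shift the outermost brick about 13 mm to even them out.

Request:
play_rows([
  {"fingers": 36, "slide": [37, -9, 0], "rot": [0, 0, 0]},
  {"fingers": 36, "slide": [74, -18, 0], "rot": [0, 0, 0]},
  {"fingers": 36, "slide": [111, -27, 0], "rot": [0, 0, 0]},
  {"fingers": 36, "slide": [148, -36, 0], "rot": [0, 0, 0]},
  {"fingers": 36, "slide": [185, -45, 0], "rot": [0, 0, 0]},
])

```text
time_s: 36.47
ee_pos: [0.5006, 0.0503, 0.2279]
tool_rot: [3.141, 0.0, 1.564]
contact_force: [0.4, 0.5, 0.1]
finger_gap: 0.0289
gripper_force: 0.0
```

Request:
play_rows([
  {"fingers": 36, "slide": [37, -9, 0], "rot": [0, 0, 0]},
  {"fingers": 36, "slide": [74, -18, 0], "rot": [0, 0, 0]},
  {"fingers": 36, "slide": [111, -27, 0], "rot": [0, 0, 0]},
  {"fingers": 36, "slide": [148, -36, 0], "rot": [0, 0, 0]},
  {"fingers": 36, "slide": [185, -45, 0], "rot": [0, 0, 0]},
])

```text
time_s: 36.88
ee_pos: [0.4567, 0.2353, 0.2281]
tool_rot: [3.141, -0.0, 1.565]
contact_force: [0.5, 0.3, -0.5]
finger_gap: 0.0362
gripper_force: 0.0
```

Request:
play_rows([
  {"fingers": 36, "slide": [10, -3, 0], "rot": [-0.08, 0, -0.03]},
  {"fingers": 36, "slide": [20, -6, 0], "rot": [-0.16, 0, -0.03]},
  {"fingers": 36, "slide": [30, -8, 0], "rot": [-0.24, 0, -0.03]},
  {"fingers": 36, "slide": [38, -10, 0], "rot": [-0.32, 0, -0.03]},
  {"fingers": 36, "slide": [38, -10, 0], "rot": [-0.349, 0, -0.03]},
])

```text
time_s: 37.3
ee_pos: [0.4454, 0.2726, 0.2274]
tool_rot: [2.789, 0.005, 1.597]
contact_force: [-0.3, -0.9, -0.2]
finger_gap: 0.0363
gripper_force: 0.0
```

```bash
python3 - <<'E'
from h import *
o=readout.observe(); print(o["ee_pos"],o["tool_rot"])
goto([.4925,.273,.0975]); goto([.448,.273,.220])
E
```

```text
[0.44539571 0.27261897 0.2273964 ] [2.78949921 0.00454846 1.5971377 ]
slide [ -0.3  -0.6 138.2] rot [0. 0. 0.]
slide [ 0.3 -0.1  7.8] rot [0. 0. 0.]
```

Request:
play_rows([
  {"fingers": 36, "slide": [0, 0, 15], "rot": [0, 0, 0]},
  {"fingers": 36, "slide": [0, 0, 30], "rot": [0, 0, 0]},
  {"fingers": 36, "slide": [0, 0, 40], "rot": [0, 0, 0]},
  {"fingers": 36, "slide": [0, 0, 40], "rot": [0, 0, 0]},
])

```text
time_s: 37.63
ee_pos: [0.461, 0.2711, 0.1879]
tool_rot: [2.796, 0.007, 1.594]
contact_force: [-0.8, -0.9, -0.2]
finger_gap: 0.0361
gripper_force: 0.0
```

```bash
python3 - <<'E'
from h import *
goto([.4925,.273,.0975])
E
```

```text
slide [ 1.8 -1.  95.7] rot [0. 0. 0.]
```

Request:
play_rows([
  {"fingers": 36, "slide": [2, -1, 30], "rot": [0, 0, 0]},
  {"fingers": 36, "slide": [2, -1, 58], "rot": [0, 0, 0]},
  {"fingers": 36, "slide": [2, -1, 80], "rot": [0, 0, 0]},
  {"fingers": 36, "slide": [2, -1, 92], "rot": [0, 0, 0]},
  {"fingers": 36, "slide": [2, -1, 92], "rot": [0, 0, 0]},
])

```text
time_s: 38.05
ee_pos: [0.4921, 0.2732, 0.1004]
tool_rot: [2.797, 0.007, 1.593]
contact_force: [0.1, 0.5, -0.1]
finger_gap: 0.0357
gripper_force: 0.0
```

Request:
play_rows([
  {"fingers": 15, "slide": [0, 0, 0], "rot": [0, 0, 0]},
  {"fingers": 15, "slide": [0, 0, 0], "rot": [0, 0, 0]},
  {"fingers": 15, "slide": [0, 0, 0], "rot": [0, 0, 0]},
  {"fingers": 15, "slide": [0, 0, 0], "rot": [0, 0, 0]},
  {"fingers": 15, "slide": [0, 0, 0], "rot": [0, 0, 0]},
], newtons=12)

```text
time_s: 38.47
ee_pos: [0.4938, 0.2748, 0.1043]
tool_rot: [2.79, 0.004, 1.594]
contact_force: [-1.4, -0.8, 3.3]
finger_gap: 0.0217
gripper_force: 12.0
```

Request:
play_rows([
  {"fingers": 15, "slide": [0, 1, -3], "rot": [0, 0, 0]},
  {"fingers": 15, "slide": [0, 1.5, -6], "rot": [0, 0, 0]},
  {"fingers": 15, "slide": [-6, 1.5, -6], "rot": [0, 0, 0]},
  {"fingers": 15, "slide": [-13, 1.5, -6], "rot": [0, 0, 0]},
  {"fingers": 15, "slide": [-13, 1.5, -6], "rot": [0, 0, 0]},
])

```text
time_s: 38.88
ee_pos: [0.4922, 0.26, 0.1086]
tool_rot: [2.794, 0.006, 1.594]
contact_force: [-0.1, 1.1, -2.7]
finger_gap: 0.0223
gripper_force: 12.0
```

Request:
play_rows([
  {"fingers": 15, "slide": [0, -0.7, 1.5], "rot": [0, 0, 0]},
  {"fingers": 15, "slide": [0, -1, 3], "rot": [0, 0, 0]},
  {"fingers": 15, "slide": [0, -1.3, 4.5], "rot": [0, 0, 0]},
])

```text
time_s: 39.13
ee_pos: [0.4934, 0.2613, 0.1044]
tool_rot: [2.792, 0.005, 1.594]
contact_force: [-4.2, -1.4, 12.7]
finger_gap: 0.0216
gripper_force: 12.0
```

Request:
play_rows([
  {"fingers": 15, "slide": [0, -0.2, 0.7], "rot": [0, 0, 0]},
  {"fingers": 15, "slide": [0, -0.4, 1.3], "rot": [0, 0, 0]},
])

```text
time_s: 39.3
ee_pos: [0.4945, 0.2618, 0.1046]
tool_rot: [2.79, 0.005, 1.594]
contact_force: [-4.1, -2.7, 10.0]
finger_gap: 0.022
gripper_force: 12.1
```

Request:
play_rows([
  {"fingers": 25, "slide": [0, -0.7, -0.3], "rot": [0, 0, 0]},
  {"fingers": 30, "slide": [0, -0.7, -0.3], "rot": [0, 0, 0]},
  {"fingers": 36, "slide": [0, -0.7, -0.3], "rot": [0, 0, 0]},
  {"fingers": 36, "slide": [0, -0.7, -0.3], "rot": [0, 0, 0]},
  {"fingers": 36, "slide": [0, -0.7, -5], "rot": [0, 0, 0]},
])

```text
time_s: 39.72
ee_pos: [0.4906, 0.2612, 0.1068]
tool_rot: [2.794, 0.006, 1.594]
contact_force: [-0.2, 0.1, -0.6]
finger_gap: 0.0355
gripper_force: 0.0
```

Request:
play_rows([
  {"fingers": 36, "slide": [0, 0, -20], "rot": [0, 0, 0]},
  {"fingers": 36, "slide": [0, 0, -50], "rot": [0, 0, 0]},
  {"fingers": 40, "slide": [0, 0, -85], "rot": [0, 0, 0]},
  {"fingers": 40, "slide": [0, 0, -115], "rot": [0, 0, 0]},
  {"fingers": 40, "slide": [-20, 0, -130], "rot": [0, 0, 0]},
])

```text
time_s: 40.13
ee_pos: [0.4477, 0.2435, 0.2344]
tool_rot: [2.787, 0.002, 1.597]
contact_force: [0.9, 0.2, -0.1]
finger_gap: 0.0402
gripper_force: 0.0
```

Request:
play_rows([
  {"fingers": 0, "slide": [-38, 0, 0], "rot": [0.08, 0, 0.03]},
  {"fingers": 0, "slide": [-76, 0, 0], "rot": [0.16, 0, 0.03]},
  {"fingers": 0, "slide": [-114, 0, 0], "rot": [0.24, 0, 0.03]},
  {"fingers": 0, "slide": [-152, 0, 0], "rot": [0.32, 0, 0.03]},
  {"fingers": 0, "slide": [-190, 0, 0], "rot": [0.349, 0, 0.03]},
])

```text
time_s: 40.55
ee_pos: [0.4527, 0.0489, 0.2316]
tool_rot: [-3.14, -0.001, 1.564]
contact_force: [1.5, -0.1, -0.1]
finger_gap: 0.0112
gripper_force: 0.0
```

Request:
play_rows([
  {"fingers": 0, "slide": [-34, 18, 0], "rot": [0, 0, 0]},
  {"fingers": 0, "slide": [-68, 36, 0], "rot": [0, 0, 0]},
  {"fingers": 0, "slide": [-102, 54, 0], "rot": [0, 0, 0]},
  {"fingers": 0, "slide": [-136, 72, 0], "rot": [0, 0, 0]},
  {"fingers": 0, "slide": [-170, 90, 0], "rot": [0, 0, 0]},
])

```text
time_s: 40.97
ee_pos: [0.5409, -0.1215, 0.2311]
tool_rot: [3.141, 0.0, 1.564]
contact_force: [1.5, 0.5, -0.1]
finger_gap: 0.0004
gripper_force: 0.0
```

```bash
python3 - <<'E'
from h import *
t,s=whites()
g=cv2.cvtColor(t["frame"],cv2.COLOR_RGB2GRAY)
for v in range(206,225,3): print(v,"".join("%x"%(x//16) for x in g[v,165:252]))
print(readout.observe()["ee_pos"]); goto([.547,-.139,.060])
E
```

```text
jar [ 0.49091894 -0.13395355  0.062     ]
jar [ 0.40598773 -0.13869116  0.062     ]
white [206.6 196.1] [ 153  179  105   45 2783] [0.5641 0.1697 0.146 ]
white [205.1 220. ] [193 212  28  13 115] [0.4824 0.1738 0.146 ]
white [245.8 218. ] [243 217   7   3  20] [0.4896 0.0349 0.146 ]
white [183.  220.9] [176 218  14   6  68] [0.4793 0.2491 0.146 ]
206 a6bcccccccc6bcaaaaaaaa7a9999999c7cccb988888888888877878cccdd9887677667767666879cdccc98c
209 a6bcccccccc7765545545454454777575cc98655544555555557875accc88755555555555557777ccdcdb7c
212 a5bcccccca865555555555555687655b7a875555555555555478756ccd88754545555554455776acccdcb78
215 a5bcccca87777877777778778875567c8777778788888887878755ccdb87787888788787778876ccdccdc87
218 abb99888888888999aaaabbb9655bcccccccccccccccccccccb65cccabcca77accccccccccccc7ccccccc87
221 ccccbbc86665bcccccccccccb666777bc76666bcccccccccccb678887bc86666bcccccccccccb7777787777
224 bbbbbaaa97757888778877688777ccccc877777777766666666999886666666665655555558988898655555
[ 0.54224028 -0.12472857  0.23000428]
slide [-13.9   4.9 170. ] rot [0. 0. 0.]
```

Both gaps are now about 20 mm. Next I'll switch the dryer on.

Request:
play_rows([
  {"fingers": 0, "slide": [-14, 5, 20], "rot": [0, 0, 0]},
  {"fingers": 0, "slide": [-14, 5, 60], "rot": [0, 0, 0]},
  {"fingers": 0, "slide": [-14, 5, 100], "rot": [0, 0, 0]},
  {"fingers": 0, "slide": [-14, 5, 140], "rot": [0, 0, 0]},
  {"fingers": 0, "slide": [-14, 5, 170], "rot": [0, 0, 0]},
])

```text
time_s: 41.48
ee_pos: [0.5436, -0.1322, 0.0581]
tool_rot: [-3.139, -0.001, 1.565]
contact_force: [0.6, -0.2, -0.6]
finger_gap: 0.0003
gripper_force: 0.0
```

Request:
play_rows([
  {"fingers": 0, "slide": [0, 0, 0], "rot": [0, 0, 0]},
  {"fingers": 0, "slide": [3, 18, 0], "rot": [0, 0, 0]},
  {"fingers": 0, "slide": [6, 36, 0], "rot": [0, 0, 0]},
  {"fingers": 0, "slide": [10, 54, 0], "rot": [0, 0, 0]},
  {"fingers": 0, "slide": [13, 72, 0], "rot": [0, 0, 0]},
])

```text
time_s: 41.9
ee_pos: [0.6203, -0.1211, 0.0701]
tool_rot: [3.134, 0.003, 1.565]
contact_force: [-0.4, -0.6, 1.3]
finger_gap: 0.0011
gripper_force: 0.6
```

Request:
play_rows([
  {"fingers": 0, "slide": [1, 8, 0], "rot": [0, 0, 0]},
  {"fingers": 0, "slide": [3, 16, 0], "rot": [0, 0, 0]},
  {"fingers": 0, "slide": [4, 22, 0], "rot": [0, 0, 0]},
])

```text
time_s: 42.15
ee_pos: [0.6403, -0.1166, 0.0622]
tool_rot: [3.14, 0.0, 1.565]
contact_force: [-0.4, 0.6, 0.7]
finger_gap: 0.0004
gripper_force: 0.4
```

Request:
play_rows([
  {"fingers": 0, "slide": [0, 2, 0], "rot": [0, 0, 0]},
  {"fingers": 0, "slide": [0, 4, 0], "rot": [0, 0, 0]},
  {"fingers": 0, "slide": [0, 4, 0], "rot": [0, 0, 0]},
])

```text
time_s: 42.4
ee_pos: [0.643, -0.117, 0.0602]
tool_rot: [-3.14, -0.0, 1.565]
contact_force: [-0.0, -0.8, 0.3]
finger_gap: 0.0005
gripper_force: 0.0
```

Request:
play_rows([
  {"fingers": 0, "slide": [0, 1, 0], "rot": [0, 0, 0]},
  {"fingers": 0, "slide": [0, 2, 0], "rot": [0, 0, 0]},
])

```text
time_s: 42.57
ee_pos: [0.6446, -0.1172, 0.0602]
tool_rot: [-3.14, -0.0, 1.564]
contact_force: [0.2, 0.0, -0.6]
finger_gap: 0.0008
gripper_force: 0.3
```

Request:
play_rows([
  {"fingers": 0, "slide": [0, 1, 0], "rot": [0, 0, 0]},
  {"fingers": 0, "slide": [0, 2, 0], "rot": [0, 0, 0]},
])

```text
time_s: 42.73
ee_pos: [0.6456, -0.1172, 0.0602]
tool_rot: [-3.138, -0.0, 1.565]
contact_force: [-6.2, -0.4, 1.1]
finger_gap: 0.0007
gripper_force: 3.5
```

Request:
play_rows([
  {"fingers": 0, "slide": [0, 1, 0], "rot": [0, 0, 0]},
  {"fingers": 0, "slide": [0, 2, 0], "rot": [0, 0, 0]},
])

```text
time_s: 42.9
ee_pos: [0.6458, -0.1172, 0.06]
tool_rot: [-3.134, -0.001, 1.565]
contact_force: [-11.9, -0.6, 4.1]
finger_gap: 0.0002
gripper_force: 6.6
```

```bash
python3 - <<'E'
from h import *
s=snapshot("side"); g=cv2.cvtColor(s["frame"],cv2.COLOR_RGB2GRAY)
for v in range(155,190,2): print(v,"".join("%x"%(x//16) for x in g[v,210:265]))
E
```

```text
155 9aaba86455542111111121111111123554445665322222124544567
157 3344433445652101001221111111233332333333333466553333334
159 6666766567873111100132100000134443333333333465444433333
161 6666666788887666654454344444578888888888888766787776666
163 8877778888888888876665456666888888888888888877888888888
165 8888888888888888876665356666888888888888888888888888888
167 8888888888887532234665346656888888888888888888888888888
169 8888888888886200013665345666888888888888888888888888888
171 8888888888887310002565345667888888888888888888888888888
173 8888888888888866655445667888888888888888888888888888888
175 8888888888888888888754568888888888888888888888888888888
177 8888888888888888888886545554467888887888888888888888888
179 8888888888888888888888764432235788887888888888888888888
181 8888888888888888876555543222222455566888888888888888888
183 8888888888888888875444443222223344445788888888888888888
185 8888865556777667775444444444444444444689888889888888888
187 8888654444445666654444444433333333333577777777666655778
189 8887545454456776544333333333333443344455555554445555456
```

Request:
play_rows([
  {"fingers": 0, "slide": [0, -15, 0], "rot": [0, 0, 0]},
  {"fingers": 0, "slide": [0, -20, -35], "rot": [0, 0, 0]},
  {"fingers": 0, "slide": [0, -20, -75], "rot": [0, 0, 0]},
  {"fingers": 0, "slide": [-30, -40, -115], "rot": [0, 0, 0]},
  {"fingers": 0, "slide": [-50, -70, -140], "rot": [0, 0, 0]},
])

```text
time_s: 43.37
ee_pos: [0.59, -0.1608, 0.1953]
tool_rot: [3.136, 0.002, 1.567]
contact_force: [-0.0, -0.8, 0.4]
finger_gap: 0.0003
gripper_force: 0.0
```

Request:
play_rows([
  {"fingers": 0, "slide": [0, 0, 0], "rot": [0, 0, 0]},
  {"fingers": 0, "slide": [0, 0, 0], "rot": [0, 0, 0]},
])

```text
time_s: 43.53
ee_pos: [0.5884, -0.1617, 0.1948]
tool_rot: [3.137, 0.002, 1.562]
contact_force: [0.0, 0.4, -0.4]
finger_gap: 0.0009
gripper_force: 0.0
```

```bash
python3 - <<'E'
from h import *
from rig import ctrl
t,s=whites()
f=s["frame"].max(2)[160:176,216:256]<45
k=[c+[216,160] for c,_,_ in blobs(f,8)]; print(k)
g=cv2.cvtColor(t["frame"],cv2.COLOR_RGB2GRAY)
print("".join("%x"%(x//16) for x in g[221,165:252]))
if any(abs(c[0]-225.5)<2.5 for c in k): print(ctrl.hand_in())
E
```

```text
jar [ 0.49073347 -0.13292512  0.062     ]
jar [ 0.40574321 -0.13871359  0.062     ]
white [208.4 196.8] [ 153  179  105   45 2918] [0.5618 0.1637 0.146 ]
white [205. 220.] [193 212  28  13 116] [0.4824 0.1741 0.146 ]
white [183.  220.9] [176 218  14   6  67] [0.4792 0.2493 0.146 ]
[array([226.03846154, 169.69230769])]
ccccbbc96665bcccccccccccb666777bc86666ccccccccccccb688888bc86667bcccccccccccb7778778878
the job is handed in; nothing more can be done
None
```

The job is handed in after about 44 s of robot time: dryer off first, both jars upright in the black tray, all three bricks leaned cap-up against the bay wall at about 20° with roughly 20 mm gaps (12 N grip throughout, one re-gripped to even its gap), then the dryer pushed fully on to its stop.

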